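# Bed the display tiles and set the minerals back

### The job

Press all four raised tiles of the plinth fully home; then take the wooden float by its handle and rub it along the whole row without lifting, from the tile at the robot's left end to the one at its right end, its length along the row and with a steady pressure that squeezes its sprung sole about halfway. Put the float back in the middle of its cork mat, sole down, and set each mineral specimen that is waiting between the robot and the plinth in the middle of a tile of its own. Do not disturb the bowl, the spare tiles or the hand lens.

Things in the scene. Friction and masses are not known exactly. Their poses are not given: they have to be found in the camera images.
- plinth: Fixed wooden plinth, a low step 140 mm (its x) by 354 mm (its y) and 24 mm high, origin at the centre of its underside on the shelf. Four square terracotta tiles sit in a row along its y at a pitch of 66 mm; once home, their tops are flush with the plinth's top, 24 mm above its origin.
- mat: Thin cork mat (under 1 mm) flat on the shelf, 100 mm (x) by 130 mm (y), origin at its centre. The float rests on it.
- float: Loose wooden hand float, 0.26 kg. Origin: centre of the sole's underside when sprung out (pressed on a surface, the origin sinks below it by the springs' give). Upwards: rubber sole 60 (x) by 90 (y) mm, 10 thick; 8 mm sprung gap; board of the same size at 18 to 30 mm; upright handle 60 mm (x) by 22 mm (y) at 30 to 80 mm, gripped across its 22 mm from above, with a lip 38 mm (y) wide on top, to 88 mm.
- float_sole (a joint): How far the float's sprung sole is squeezed in, 0 (free) to 0.008 m (bottomed). It starts to give at about 3 N and takes 0.8 N more per mm: about 6.4 N when half squeezed.
- wulfenite: Loose wulfenite specimen: bright orange thin upright plates on a rock base 38 mm (x) by 46 mm (y) by 18 mm high; 32 mm high in all (base underside 15 mm below the origin), about 0.12 kg. Origin at the middle of it, at mid height as it stands. May be absent in a run.
- quartz: Loose smoky quartz specimen: dark brown six-sided points on a rock base 34 mm (x) by 50 mm (y) by 18 mm high; 42 mm high in all (base underside 21 mm below the origin), about 0.12 kg. Origin at the middle of it, at mid height as it stands. May be absent in a run.
- bomb: Loose olivine basalt bomb: dark round dome with green grains, flat underside, 52 mm across at its widest (9 mm up), 34 mm high (underside 17 mm below the origin), about 0.16 kg. Origin at the middle of it, at mid height as it stands. May be absent in a run.
- galena: Loose galena specimen: grey stepped block 36 mm (x) by 40 mm (y) by 20 mm high with a smaller step on it, 30 mm high in all (underside 15 mm below the origin), about 0.2 kg. Origin at the middle of it, at mid height as it stands. May be absent in a run.
- bowl: Bystander: blue glazed clay bowl, 110 mm across, 50 mm high; origin at the centre of its foot.
- spares: Bystander: stack of two spare tiles 64 mm square, 24 mm high; origin under its centre.
- lens: Bystander: hand lens lying flat, glass 60 mm across, handle to its y, 8 mm thick; origin under the glass's centre.
- tile0 (a joint): How far tile0 is pushed down: 0 is 8 mm proud of the plinth, 0.008 m is home and flush, on a hard stop. It takes about 4 N to push and stays where it is left.
- tile0_top (a point): Centre of the top face of tile0 (64 mm square), moving with it; tile0 is at the left (+y) end of the row as the robot sees it, tile3 at the right end.
- tile1 (a joint): How far tile1 is pushed down: 0 is 8 mm proud of the plinth, 0.008 m is home and flush, on a hard stop. It takes about 4 N to push and stays where it is left.
- tile1_top (a point): Centre of the top face of tile1 (64 mm square), moving with it; tile0 is at the left (+y) end of the row as the robot sees it, tile3 at the right end.
- tile2 (a joint): How far tile2 is pushed down: 0 is 8 mm proud of the plinth, 0.008 m is home and flush, on a hard stop. It takes about 4 N to push and stays where it is left.
- tile2_top (a point): Centre of the top face of tile2 (64 mm square), moving with it; tile0 is at the left (+y) end of the row as the robot sees it, tile3 at the right end.
- tile3 (a joint): How far tile3 is pushed down: 0 is 8 mm proud of the plinth, 0.008 m is home and flush, on a hard stop. It takes about 4 N to push and stays where it is left.
- tile3_top (a point): Centre of the top face of tile3 (64 mm square), moving with it; tile0 is at the left (+y) end of the row as the robot sees it, tile3 at the right end.
Things that resemble listed ones, but are neither listed nor needed, are in the scene too. What is shaped like the quartz but purple is not meant. Leave any purple look-alike of the bomb alone.

How it is judged:
By the outcome, as a careful person would: the job done as asked, in the order asked, and still so for the second after the job is handed in, with the robot touching nothing.
Of wulfenite, quartz, bomb, galena only 3 to 4 are there at a start; the rules pass over those that are not, and their reading is None.
At some moment in a run one of float, wulfenite, quartz, bomb, galena may be knocked a few centimetres aside while the robot is not near it.
Once in a run the grip may slacken for a moment while it holds something.
It also fails if it takes over 210 s, if anything falls off the work surface, if the arm or the gripper's body presses on something with over 40 N, if the wrist force passes 120 N, or if a joint passes its speed limit or range.

### The arm

A 6-joint arm with a two-finger parallel gripper is mounted at the origin on the work surface. World frame = base frame: x ahead of the robot, y to its left, z up, the work surface at z = 0. Lengths are in m, angles in degrees, forces in N, time in s.
With the tool pointing down it reaches from about 0.4 to 0.825 m from the base axis. Payload 7 kg.
Tool frame: the origin (TCP) lies midway between the tips of the shut fingers; the grasp point (between the pads) lies 19 mm behind it; z points along the fingers, y is the line along which they close (so a half turn about z gives the same grasp; the last joint's range is limited). The gripper opens to 88 mm and grips with 3 to 60 N. Pads are 19 mm wide; open, the fingers measure 130 mm over their backs; the gripper's body (78 mm by 193 mm) begins 47 mm behind the grasp point.
Start: joints at [-47.664, 20.546, 0.682, 0, -70.136, -16.507], TCP at [0.294, -0.608, 0.227] pointing down, gripper open.
Joint ranges: [-176.03, 176.03], [-82.01, 121.73], [-58.28, 71.71], [-173.87, 95.51], [-174.79, -0.11], [-173.66, 173.66]. Speed limits (degrees/s): [136.94, 136.94, 172.46, 180, 180, 180].

### API

Orientations are given as [roll, pitch, yaw] about the fixed x, y, z axes, in that order (R = Rz(yaw) Ry(pitch) Rx(roll)).
In Python, from plant import ctrl gives the robot as it stands.
- The arm moves only by the tool step_arm, never from a script. Its argument "rows" is a list of rows, each a list of 3 entries, a list of its own where there are three numbers: the closure, from 0 (fully open) to 1 (shut), then the shift along the world's x, y, z in mm, then the turn, a rotation vector about the world's x, y, z in rad. A call has exactly 5 rows; each row is the pose to reach, as a shift and turn from the pose commanded when the call began; what a row does not reach only later rows make up. A row lasts 1/12 s, in which the tool goes at most 41.7 mm and 7.16 degrees, less where a joint would pass 70% of its speed; a pose out of reach is approached as far as the arm can. A call with a gripper value outside its range is refused whole. The fingers move at their own pace and stop on an object; the grip force is fixed at half the most. Time passes only in rows, so rows that repeat a pose let the fingers close, or fill a call up. It gives the time, the measured TCP pose, the force, the opening and the grip force at its end, in the units of the state.
- ctrl.get_obs(): the state, without advancing time (a new reading comes with each control period).
- ctrl.snapshot(name): name is "side" or "top"; returns the picture (480x640x3 uint8, red, green, blue); there is no depth.
- ctrl.camera_model(name): a dict with "intrinsics" (3x3 intrinsics, pixels), "R" (3x3) and "t" (3): a world point X has camera coordinates R X + t. Camera axes: x right, y down, z forward; pixel columns grow to the right and rows downward; lengths in m; the calibration is good to about 2 mm. A picture is of the moment at which its call begins. camera_model takes no time and is no camera call.
- ctrl.close_job(): hands the job in; it is judged then, once.
The state is a dict: "clock": time; "joint_pos": joint angles; "qvel": joint speeds; "tau": joint torques, N m; "tool_pos": TCP position; "orientation": TCP orientation; "force": force on the tool from outside, world axes, zero at the start; "moment": the same for the moment, N m; "opening": finger opening in m; "gripper_force": force on a finger pad.
Only numpy, scipy, OpenCV 4.12 (cv2) and the standard library are available. Lean on these libraries where they do the work, as an engineer would, in place of code of your own. Each camera call takes 0.05 s, during which the arm holds its last target. There are 200 camera calls.

## Working session

There is one attempt and no reset: what is moved stays moved. The work goes in short steps, Python scripts to look and compute and a tool call to move; the robot and the scene stay as the last step left them, time stands still between calls to the robot, and variables do not carry over. Pictures are saved under pics/ and viewed, at most 14 in all, crops included, and the job is handed in when it is done.

Besides the shell and the picture viewer there is one more tool, called after "Emit:" by a JSON object that holds its "method" and its "body". step_arm: Moves the arm, as the interface text tells. Its arguments: {"type":"object","properties":{"rows":{"type":"array"}},"required":["rows"]}

```bash
mkdir -p pics; ls; python3 - <<'E'
from plant import ctrl
import cv2,json
for n in("top","side"):
    im=ctrl.snapshot(n);cv2.imwrite(f"pics/{n}0.png",im[:,:,::-1])
    m=ctrl.camera_model(n);print(n,m)
print(ctrl.get_obs())
E
```

```text
pics
top {'intrinsics': array([[507.06881391,   0.        , 312.32152317],
       [  0.        , 507.06881391, 242.71197685],
       [  0.        ,   0.        ,   1.        ]]), 'R': array([[-0.02870136, -0.999396  , -0.01959243],
       [-0.98302016,  0.03177407, -0.18072566],
       [ 0.18123904,  0.01407268, -0.98333838]]), 't': array([0.05771568, 0.50004156, 0.98583636])}
side {'intrinsics': array([[565.09172918,   0.        , 327.23063684],
       [  0.        , 565.09172918, 240.24405268],
       [  0.        ,   0.        ,   1.        ]]), 'R': array([[-0.84646684, -0.5324337 , -0.00287194],
       [-0.3631666 ,  0.58129247, -0.72815458],
       [ 0.38936347, -0.61531571, -0.68540693]]), 't': array([0.45632581, 0.21664298, 1.21069235])}
{'clock': 0.1, 'joint_pos': array([-4.76640835e+01,  2.05873812e+01,  6.41494192e-01, -1.77494309e-02,
       -7.01369982e+01, -1.65064748e+01]), 'qvel': array([ 0.01278974, -0.08956923,  0.19472619, -0.02690431,  0.06363345,
       -0.01822058]), 'tau': array([-1.24104936e-03, -5.84162879e+01,  2.93751222e+01,  7.01551706e+00,
        1.01434972e-02, -5.65454934e-05]), 'tool_pos': array([ 0.29388375, -0.60719515,  0.22573455]), 'orientation': array([ 1.79915789e+02, -7.55276717e-03, -1.54176596e+02]), 'force': array([0.28127337, 0.12171057, 0.07508003]), 'moment': array([0.03774525, 0.03095284, 0.04726531]), 'gripper_force': 0.0, 'opening': 0.08788699486224019}
```

View pics/top0.png

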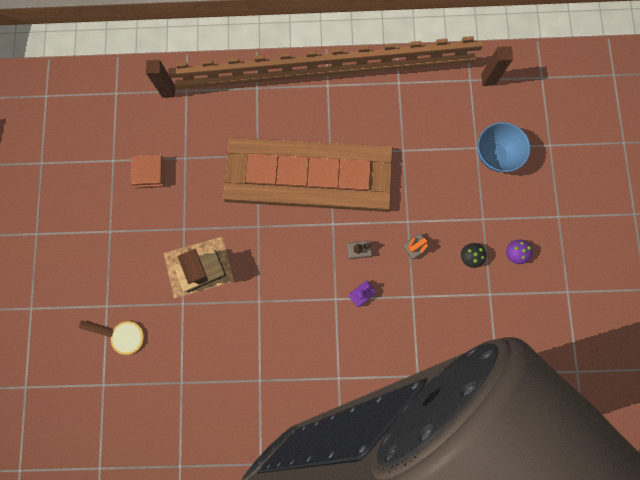

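View pics/side0.png

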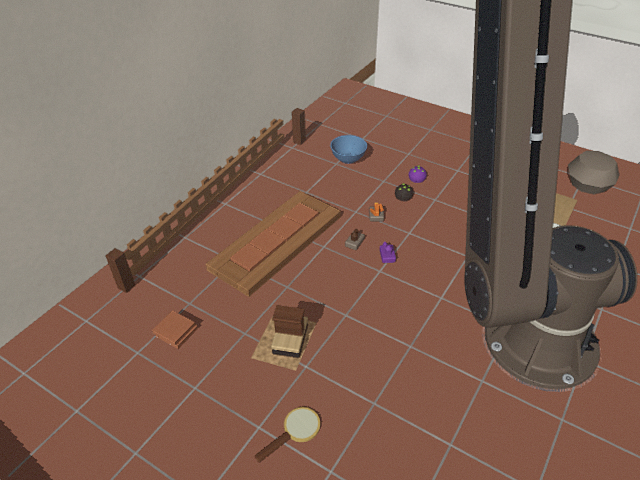

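The top view shows the plinth at about (308,174), the mat and float at (199,267), quartz at (360,249), wulfenite at (417,246) and the bomb at (474,255). The purple look-alikes are at (363,294) and (519,251), the spares at (147,170), the lens at (127,337) and the bowl at (503,148). The arm hides part of the scene, so galena may be there. In the side view the float's handle is upright at (290,320).

```bash
cat >h.py <<'E'
import numpy as np,cv2
from plant import ctrl
def ray(n,uv):
    m=ctrl.camera_model(n);R=np.array(m["R"]);t=np.array(m["t"])
    d=R.T@np.linalg.inv(m["intrinsics"])@np.array([uv[0],uv[1],1.]);return -R.T@t,d
def onz(n,uv,z):
    c,d=ray(n,uv);return c+d*(z-c[2])/d[2]
def proj(n,X):
    m=ctrl.camera_model(n);p=np.array(m["intrinsics"])@(np.array(m["R"])@np.array(X)+m["t"]);return p[:2]/p[2]
def tri(uv1,uv2):
    c1,d1=ray("top",uv1);c2,d2=ray("side",uv2)
    s=np.linalg.lstsq(np.c_[d1,-d2],c2-c1,rcond=None)[0]
    a,b=c1+s[0]*d1,c2+s[1]*d2;return (a+b)/2,np.linalg.norm(a-b)
E
python3 - <<'E'
import cv2
from h import *
im=cv2.imread("pics/top0.png");s=cv2.imread("pics/side0.png")
a=cv2.resize(im[125:220,215:400],None,fx=4,fy=4,interpolation=cv2.INTER_CUBIC)
b=cv2.resize(im[230:305,155:245],None,fx=4,fy=4,interpolation=cv2.INTER_CUBIC)
c=cv2.resize(im[230:275,335:490],None,fx=4,fy=4,interpolation=cv2.INTER_CUBIC)
out=np.zeros((580,800,3),np.uint8)
out[:a.shape[0]//1,:a.shape[1]]=a
# second picture: mat and specimens
o2=np.zeros((490,640,3),np.uint8);o2[:300,:360]=b;o2[305:485,:620]=c
cv2.imwrite("pics/c1.png",a);cv2.imwrite("pics/c2.png",o2)
print(onz("top",(308,174),.03),onz("top",(199,267),0),onz("top",(360,249),.02),onz("top",(417,246),.02),onz("top",(474,255),.02))
E
```

```text
[0.65293621 0.04758116 0.03      ] [0.46553536 0.28459533 0.        ] [ 0.48989701 -0.05589188  0.02      ] [ 0.4924227  -0.17428667  0.02      ] [ 0.46980396 -0.29024452  0.02      ]
```

View pics/c1.png

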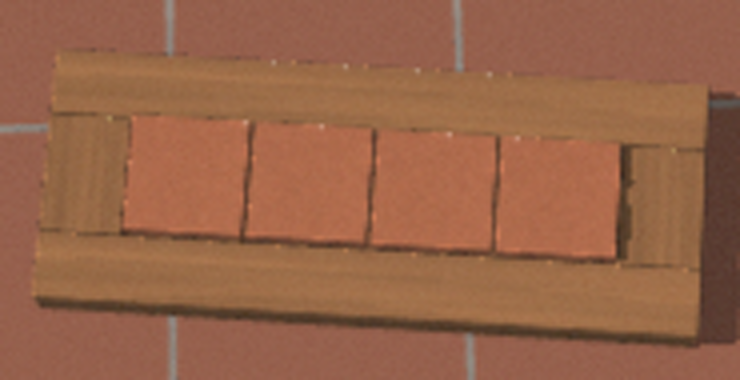

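View pics/c2.png

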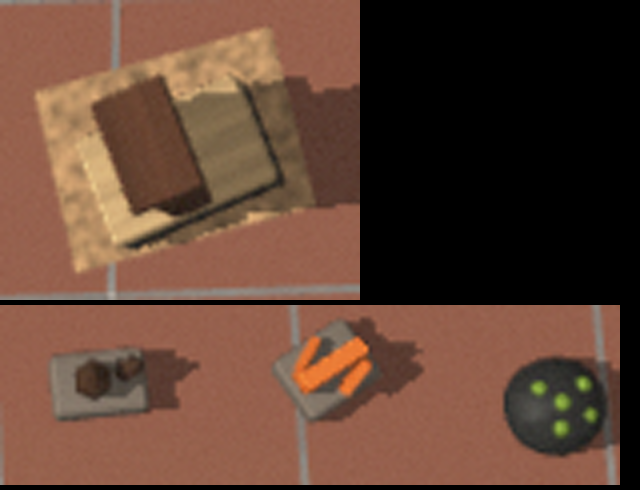

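The first crop shows the plinth's top corners near (57,52), (708,86) and (36,297), and the tile row from (131,115) to (615,258). The second shows the float's lip, long axis running down-right, with the mat corners at (36,94), (268,27), (315,205) and (77,272). Quartz, wulfenite and bomb are below them.

```bash
python3 - <<'E'
from h import *
np.set_printoptions(precision=4,suppress=True)
def P(x,y,ox,oy,z): return onz("top",((x+.5)/4-.5+ox,(y+.5)/4-.5+oy),z)
def quad(name,pts,ox,oy,z):
    q=np.array([P(x,y,ox,oy,z) for x,y in pts]);e=np.diff(np.r_[q,q[:1]],axis=0)
    print(name,"c",q.mean(0),"len",np.linalg.norm(e,axis=1),"ang",np.degrees(np.arctan2(e[:,1],e[:,0])))
quad("plinth",[(57,52),(708,86),(697,332),(36,297)],215,125,.024)
quad("tiles",[(131,115),(621,142),(615,258),(124,233)],215,125,.032)
quad("mat",[(36,94),(268,27),(315,205),(77,272)],155,230,0.001)
quad("lip",[(92,103),(162,77),(207,185),(136,212)],155,230,.088)
quad("board",[(172,95),(240,78),(282,182),(122,246)],155,230,.030)
c0=305
quad("quartz",[(52,355-c0),(142,348-c0),(147,408-c0),(54,418-c0)],335,230,.018)
quad("wulf",[(275,366-c0),(340,321-c0),(380,373-c0),(312,419-c0)],335,230,.018)
# green domes: silhouettes of bomb
print("bomb",P(555,405-c0,335,230,.014))
print("side-check float", [proj("side",(*P(149,144,155,230,.088)[:2],.088))],"cam",ray("top",(320,240))[0])
E
```

```text
plinth c [0.6589 0.0479 0.024 ] len [0.3521 0.1363 0.3495 0.1374] ang [-95.2431 174.3204  84.9335  -4.596 ]
tiles c [0.6583 0.0482 0.032 ] len [0.2616 0.0639 0.2592 0.0656] ang [-95.361  174.365   84.9931  -3.5583]
mat c [0.4659 0.2862 0.001 ] len [0.128  0.0995 0.1289 0.0982] ang [ -75.3587 -165.3565  104.0801   14.0954]
lip c [0.4562 0.2772 0.088 ] len [0.0361 0.0583 0.0364 0.0585] ang [ -70.9561 -157.2279  109.3464   22.5202]
board c [0.4607 0.2636 0.03  ] len [0.0361 0.059  0.0873 0.0812] ang [ -77.5288 -158.1812  110.3185  -17.6929]
quartz c [ 0.4905 -0.0546  0.018 ] len [0.0471 0.0318 0.0486 0.0333] ang [ -87.328  -178.1461   94.3894   -0.579 ]
wulf c [ 0.4933 -0.1733  0.018 ] len [0.042  0.0339 0.0434 0.0334] ang [ -57.1768 -146.2349  122.0643   31.4188]
bomb [ 0.4715 -0.2909  0.014 ]
side-check float [array([289.317 , 312.5393])] cam [0.3145 0.0279 1.0609]
```

Emit:
{"method": "step_arm", "body": {"rows": [[1,[18,28,0],[0,0,-0.02]],[1,[36,56,0],[0,0,-0.04]],[1,[54,84,0],[0,0,-0.06]],[1,[72,112,0],[0,0,-0.08]],[1,[90,140,0],[0,0,-0.0925]]]}}

```text
clock: 0.52
tool_pos: [0.3844, -0.4661, 0.2261]
orientation: [180.0, -0.0, -159.6]
force: [1.0, -0.2, -0.3]
opening: 0.0598
gripper_force: 0.0
```

Emit:
{"method": "step_arm", "body": {"rows": [[1,[18,28,0],[0,0,0]],[1,[36,56,0],[0,0,0]],[1,[54,84,0],[0,0,0]],[1,[72,112,0],[0,0,0]],[1,[90,140,0],[0,0,0]]]}}

```text
clock: 0.93
tool_pos: [0.4745, -0.326, 0.2264]
orientation: [180.0, -0.0, -159.5]
force: [0.6, -0.1, -0.1]
opening: 0.0267
gripper_force: 0.0
```

Emit:
{"method": "step_arm", "body": {"rows": [[1,[18,28,0],[0,0,0]],[1,[36,56,0],[0,0,0]],[1,[54,84,0],[0,0,0]],[1,[72,112,0],[0,0,0]],[1,[90,140,0],[0,0,0]]]}}

```text
clock: 1.35
tool_pos: [0.5645, -0.1859, 0.2263]
orientation: [180.0, -0.0, -159.5]
force: [0.6, -0.8, 0.2]
opening: 0.0005
gripper_force: 0.0
```

Emit:
{"method": "step_arm", "body": {"rows": [[1,[18,28,-20],[0,0,0]],[1,[36,56,-50],[0,0,0]],[1,[54,84,-80],[0,0,0]],[1,[72,112,-110],[0,0,0]],[1,[86,136,-140],[0,0,0]]]}}

```text
clock: 1.77
tool_pos: [0.6479, -0.0551, 0.0917]
orientation: [-180.0, 0.0, -159.5]
force: [0.3, -0.2, -0.0]
opening: 0.0002
gripper_force: 0.0
```

Emit:
{"method": "step_arm", "body": {"rows": [[1,[0,1,-25],[0,0,0]],[1,[0,1,-48],[0,0,0]],[1,[0,1,-54],[0,0,0]],[1,[0,1,-59],[0,0,0]],[1,[0,1,-63],[0,0,0]]]}}

```text
clock: 2.18
tool_pos: [0.6472, -0.056, 0.0301]
orientation: [-180.0, -0.0, -159.5]
force: [-3.0, 1.6, 4.9]
opening: 0.0005
gripper_force: 1.9
```

Emit:
{"method": "step_arm", "body": {"rows": [[1,[0,0,-1],[0,0,0]],[1,[0,0,-1],[0,0,0]],[1,[0,0,-1],[0,0,0]],[1,[0,0,-1],[0,0,0]],[1,[0,0,-1],[0,0,0]]]}}

```text
clock: 2.6
tool_pos: [0.6475, -0.0558, 0.0297]
orientation: [-180.0, 0.1, -159.5]
force: [0.4, -1.3, -0.4]
opening: 0.0007
gripper_force: 0.8
```

Emit:
{"method": "step_arm", "body": {"rows": [[1,[0,0,-1],[0,0,0]],[1,[0,0,-2],[0,0,0]],[1,[0,0,-3],[0,0,0]],[1,[0,0,-4],[0,0,0]],[1,[0,0,-5],[0,0,0]]]}}

```text
clock: 3.02
tool_pos: [0.6475, -0.0558, 0.0242]
orientation: [-180.0, 0.0, -159.5]
force: [-4.3, 0.6, 16.6]
opening: 0.0004
gripper_force: 8.6
```

Emit:
{"method": "step_arm", "body": {"rows": [[1,[0,0,-1],[0,0,0]],[1,[0,0,-1],[0,0,0]],[1,[0,0,-1],[0,0,0]],[1,[0,0,-1],[0,0,0]],[1,[0,0,-1],[0,0,0]]]}}

```text
clock: 3.43
tool_pos: [0.6476, -0.0557, 0.0242]
orientation: [-180.0, 0.1, -159.4]
force: [-2.7, -0.0, 13.6]
opening: 0.0005
gripper_force: 6.6
```

Emit:
{"method": "step_arm", "body": {"rows": [[1,[0,0,22],[0,0,0]],[1,[4,35,22],[0,0,0]],[1,[8,70,20],[0,0,0]],[1,[8,70,11],[0,0,0]],[1,[8,70,6],[0,0,0]]]}}

```text
clock: 3.85
tool_pos: [0.6552, 0.0164, 0.0281]
orientation: [180.0, 0.0, -159.3]
force: [0.3, 2.3, 3.7]
opening: 0.0007
gripper_force: 2.2
```

Emit:
{"method": "step_arm", "body": {"rows": [[1,[0,0,-2],[0,0,0]],[1,[0,0,-4],[0,0,0]],[1,[0,0,-5],[0,0,0]],[1,[0,0,-6],[0,0,0]],[1,[0,0,-6],[0,0,0]]]}}

```text
clock: 4.27
tool_pos: [0.655, 0.0141, 0.0242]
orientation: [180.0, 0.0, -159.5]
force: [-4.9, 5.4, 13.3]
opening: 0.0005
gripper_force: 6.6
```

Emit:
{"method": "step_arm", "body": {"rows": [[1,[0,0,22],[0,0,0]],[1,[3,33,22],[0,0,0]],[1,[6,66,20],[0,0,0]],[1,[6,66,11],[0,0,0]],[1,[6,66,6],[0,0,0]]]}}

```text
clock: 4.68
tool_pos: [0.6612, 0.081, 0.0284]
orientation: [180.0, 0.0, -159.4]
force: [0.8, 3.8, 4.2]
opening: 0.0001
gripper_force: 2.2
```

Emit:
{"method": "step_arm", "body": {"rows": [[1,[0,0,-2],[0,0,0]],[1,[0,0,-4],[0,0,0]],[1,[0,0,-5],[0,0,0]],[1,[0,0,-6],[0,0,0]],[1,[0,0,-6],[0,0,0]]]}}

```text
clock: 5.1
tool_pos: [0.6609, 0.0793, 0.0242]
orientation: [-180.0, 0.0, -159.5]
force: [-4.6, 2.8, 12.2]
opening: 0.0002
gripper_force: 6.1
```

Emit:
{"method": "step_arm", "body": {"rows": [[1,[0,0,22],[0,0,0]],[1,[3,33,22],[0,0,0]],[1,[6,66,20],[0,0,0]],[1,[6,66,11],[0,0,0]],[1,[6,66,6],[0,0,0]]]}}

```text
clock: 5.52
tool_pos: [0.667, 0.1467, 0.0282]
orientation: [180.0, -0.0, -159.4]
force: [0.5, 3.2, 3.8]
opening: 0.0003
gripper_force: 2.2
```

Emit:
{"method": "step_arm", "body": {"rows": [[1,[0,0,-2],[0,0,0]],[1,[0,0,-4],[0,0,0]],[1,[0,0,-5],[0,0,0]],[1,[0,0,-6],[0,0,0]],[1,[0,0,-6],[0,0,0]]]}}

```text
clock: 5.93
tool_pos: [0.6669, 0.1452, 0.0242]
orientation: [-180.0, -0.0, -159.5]
force: [-3.7, 2.7, 11.2]
opening: 0.0004
gripper_force: 5.8
```

Emit:
{"method": "step_arm", "body": {"rows": [[0,[0,0,36],[0,0,0]],[0,[0,0,72],[0,0,0]],[0,[-5,3,108],[0,0,0]],[0,[-10,5,120],[0,0,0]],[0,[-10,5,120],[0,0,0]]]}}

```text
clock: 6.35
tool_pos: [0.6581, 0.1507, 0.1475]
orientation: [180.0, 0.3, -159.5]
force: [0.1, -1.1, -1.3]
opening: 0.0285
gripper_force: 0.0
```

```bash
python3 - <<'E'
from h import *
t=ctrl.snapshot("top")[:,:,::-1];cv2.imwrite("pics/top1.png",t)
b=t.astype(int);print(ctrl.get_obs()["tool_pos"])
E
```

```text
[0.65719991 0.15042551 0.14497161]
```

View pics/top1.png

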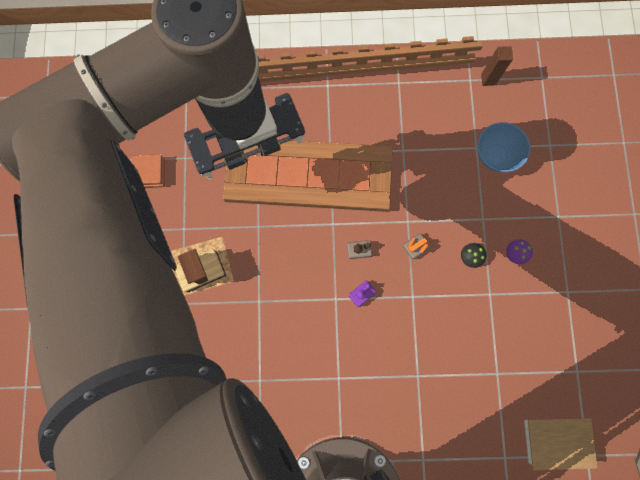

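The picture shows the tile row at (308,174) and the float still on its mat at (200,267). Quartz (360,249), wulfenite (417,246) and the bomb (474,255) have not moved, and there is no galena.

Emit:
{"method": "step_arm", "body": {"rows": [[0,[-25,16,0],[0,0,0]],[0,[-50,32,0],[0,0,0]],[0,[-75,48,0],[0,0,0]],[0,[-100,64,0],[0,0,0]],[0,[-125,80,0],[0,0,0]]]}}

```text
clock: 6.82
tool_pos: [0.53, 0.2301, 0.141]
orientation: [-179.9, -0.2, -159.6]
force: [0.2, 1.6, 0.5]
opening: 0.0652
gripper_force: 0.0
```

Emit:
{"method": "step_arm", "body": {"rows": [[0,[-25,16,0],[0,0,0]],[0,[-50,32,0],[0,0,0]],[0,[-76,47,0],[0,0,0]],[0,[-76,47,-10],[0,0,0]],[0,[-76,47,-20],[0,0,0]]]}}

```text
clock: 7.23
tool_pos: [0.4548, 0.278, 0.1219]
orientation: [-180.0, -0.0, -159.4]
force: [-0.4, -0.3, 0.6]
opening: 0.0871
gripper_force: 0.0
```

Emit:
{"method": "step_arm", "body": {"rows": [[0,[1,-1,-20],[0,0,0]],[0,[1,-1,-45],[0,0,0]],[0,[1,-1,-65],[0,0,0]],[0,[1,-1,-80],[0,0,0]],[0,[1,-1,-83],[0,0,0]]]}}

```text
clock: 7.65
tool_pos: [0.4557, 0.274, 0.0356]
orientation: [-179.8, -0.4, -159.6]
force: [-0.0, -0.6, 0.0]
opening: 0.0876
gripper_force: 0.0
```

Emit:
{"method": "step_arm", "body": {"rows": [[1,[0,0,0],[0,0,0]],[1,[0,0,0],[0,0,0]],[1,[0,0,0],[0,0,0]],[1,[0,0,0],[0,0,0]],[1,[0,0,0],[0,0,0]]]}}

```text
clock: 8.07
tool_pos: [0.4574, 0.2776, 0.0406]
orientation: [180.0, 0.1, -159.5]
force: [-0.6, -0.3, 0.4]
opening: 0.0601
gripper_force: 0.0
```

Emit:
{"method": "step_arm", "body": {"rows": [[1,[0,0,0],[0,0,0]],[1,[0,0,0],[0,0,0]],[1,[0,0,0],[0,0,0]],[1,[0,0,0],[0,0,0]],[1,[0,0,0],[0,0,0]]]}}

```text
clock: 8.48
tool_pos: [0.4573, 0.2778, 0.0401]
orientation: [180.0, 0.1, -159.5]
force: [-0.5, 1.6, 1.7]
opening: 0.0374
gripper_force: 30.0
```

Emit:
{"method": "step_arm", "body": {"rows": [[1,[0,0,0],[0,0,0]],[1,[0,0,0],[0,0,0]],[1,[0,0,0],[0,0,0]],[1,[0,0,0],[0,0,0]],[1,[0,0,0],[0,0,0]]]}}

```text
clock: 8.9
tool_pos: [0.4572, 0.2776, 0.0399]
orientation: [180.0, 0.0, -159.5]
force: [0.7, 2.5, 2.0]
opening: 0.0376
gripper_force: 30.0
```

The opening of 37.5 mm means the fingers are on the lip. I'll open, go lower and grip the handle.

Emit:
{"method": "step_arm", "body": {"rows": [[0.3,[0,0,0],[0,0,0]],[0.3,[0,0,0],[0,0,0]],[0.3,[0,0,0],[0,0,0]],[0.3,[0,0,0],[0,0,0]],[0.3,[0,0,0],[0,0,0]]]}}

```text
clock: 9.32
tool_pos: [0.4568, 0.2769, 0.0396]
orientation: [-180.0, -0.0, -159.5]
force: [-0.2, -0.4, -0.2]
opening: 0.0604
gripper_force: 0.0
```

Emit:
{"method": "step_arm", "body": {"rows": [[0.3,[0,0,-3],[0,0,0]],[0.3,[0,0,-5],[0,0,0]],[0.3,[0,0,-6],[0,0,0]],[0.3,[0,0,-6],[0,0,0]],[0.3,[0,0,-6],[0,0,0]]]}}

```text
clock: 9.73
tool_pos: [0.4569, 0.2772, 0.0336]
orientation: [-180.0, -0.0, -159.5]
force: [1.1, -0.4, -0.1]
opening: 0.0613
gripper_force: 0.0
```

Emit:
{"method": "step_arm", "body": {"rows": [[1,[0,0,0],[0,0,0]],[1,[0,0,0],[0,0,0]],[1,[0,0,0],[0,0,0]],[1,[0,0,0],[0,0,0]],[1,[0,0,0],[0,0,0]]]}}

```text
clock: 10.15
tool_pos: [0.457, 0.2774, 0.0339]
orientation: [180.0, 0.0, -159.5]
force: [0.0, 0.6, -0.2]
opening: 0.0334
gripper_force: 0.0
```

Emit:
{"method": "step_arm", "body": {"rows": [[1,[0,0,0],[0,0,0]],[1,[0,0,0],[0,0,0]],[1,[0,0,0],[0,0,0]],[1,[0,0,0],[0,0,0]],[1,[0,0,0],[0,0,0]]]}}

```text
clock: 10.57
tool_pos: [0.457, 0.2774, 0.0338]
orientation: [180.0, 0.0, -159.5]
force: [-1.0, 1.0, 0.9]
opening: 0.0302
gripper_force: 30.0
```

Emit:
{"method": "step_arm", "body": {"rows": [[1,[0,0,0],[0,0,0]],[1,[0,0,0],[0,0,0]],[1,[0,0,0],[0,0,0]],[1,[0,0,0],[0,0,0]],[1,[0,0,0],[0,0,0]]]}}

```text
clock: 10.98
tool_pos: [0.4571, 0.2774, 0.0338]
orientation: [180.0, 0.0, -159.5]
force: [-0.2, 0.2, 0.8]
opening: 0.0301
gripper_force: 30.0
```

```bash
python3 - <<'E'
from h import *
s=ctrl.snapshot("side")[:,:,::-1];cv2.imwrite("pics/side2f.png",s)
cv2.imwrite("pics/side2.png",cv2.resize(np.ascontiguousarray(s[240:390,220:400]),None,fx=4,fy=4,interpolation=cv2.INTER_CUBIC))
E
```

```text
(no output)
```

View pics/side2.png

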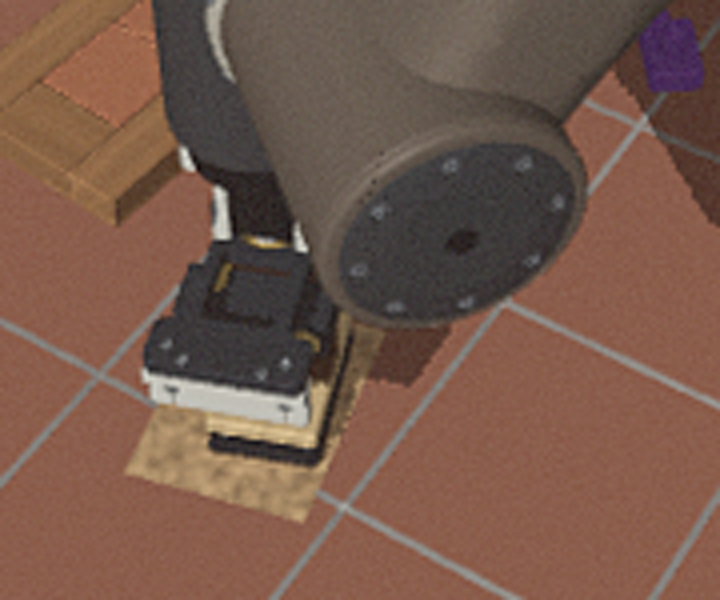

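The side picture shows the fingers (white) aligned with the board's edge around (230,390), with the float flat on the mat. I'll try gripping lower.

Emit:
{"method": "step_arm", "body": {"rows": [[0.4,[0,0,0],[0,0,0]],[0.4,[0,0,0],[0,0,0]],[0.4,[0,0,0],[0,0,0]],[0.4,[0,0,-1],[0,0,0]],[0.4,[0,0,-2],[0,0,0]]]}}

```text
clock: 11.45
tool_pos: [0.457, 0.2772, 0.0316]
orientation: [-180.0, -0.0, -159.5]
force: [0.2, -0.7, 0.0]
opening: 0.0516
gripper_force: 0.0
```

Emit:
{"method": "step_arm", "body": {"rows": [[1,[0,0,0],[0,0,0]],[1,[0,0,0],[0,0,0]],[1,[0,0,0],[0,0,0]],[1,[0,0,0],[0,0,0]],[1,[0,0,0],[0,0,0]]]}}

```text
clock: 11.87
tool_pos: [0.457, 0.2774, 0.0318]
orientation: [180.0, 0.0, -159.5]
force: [-0.1, 0.0, -0.6]
opening: 0.0305
gripper_force: 30.0
```

Emit:
{"method": "step_arm", "body": {"rows": [[1,[0,0,0],[0,0,0]],[1,[0,0,0],[0,0,0]],[1,[0,0,0],[0,0,0]],[1,[0,0,0],[0,0,0]],[1,[0,0,0],[0,0,0]]]}}

```text
clock: 12.28
tool_pos: [0.457, 0.2773, 0.0318]
orientation: [180.0, 0.0, -159.5]
force: [-0.0, 0.8, 0.5]
opening: 0.0302
gripper_force: 30.0
```

Emit:
{"method": "step_arm", "body": {"rows": [[1,[0,0,3],[0,0,0]],[1,[0,0,10],[0,0,0]],[1,[0,0,20],[0,0,0]],[1,[0,0,32],[0,0,0]],[1,[0,0,40],[0,0,0]]]}}

```text
clock: 12.7
tool_pos: [0.4574, 0.2776, 0.0735]
orientation: [180.0, 0.1, -159.5]
force: [0.7, 0.4, -2.4]
opening: 0.0302
gripper_force: 30.0
```

Emit:
{"method": "step_arm", "body": {"rows": [[1,[0,0,3],[0,0,0]],[1,[0,0,10],[0,0,0]],[1,[0,0,20],[0,0,0]],[1,[0,0,20],[0,0,0]],[1,[0,0,20],[0,0,0]]]}}

```text
clock: 13.12
tool_pos: [0.4573, 0.2776, 0.0924]
orientation: [180.0, 0.1, -159.5]
force: [-0.2, 0.3, -3.7]
opening: 0.0304
gripper_force: 30.0
```

```bash
python3 - <<'E'
from h import *
o=ctrl.get_obs();print(o["tool_pos"],o["force"],o["moment"],o["opening"])
s=ctrl.snapshot("side")[:,:,::-1]
cv2.imwrite("pics/side3.png",cv2.resize(np.ascontiguousarray(s[220:390,200:400]),None,fx=3.5,fy=3.5,interpolation=cv2.INTER_CUBIC))
E
```

```text
[0.45725905 0.27764382 0.09239692] [-0.20367489  0.31906971 -3.72797441] [-0.08309559  0.05763418 -0.00444922] 0.030360303827370816
```

View pics/side3.png

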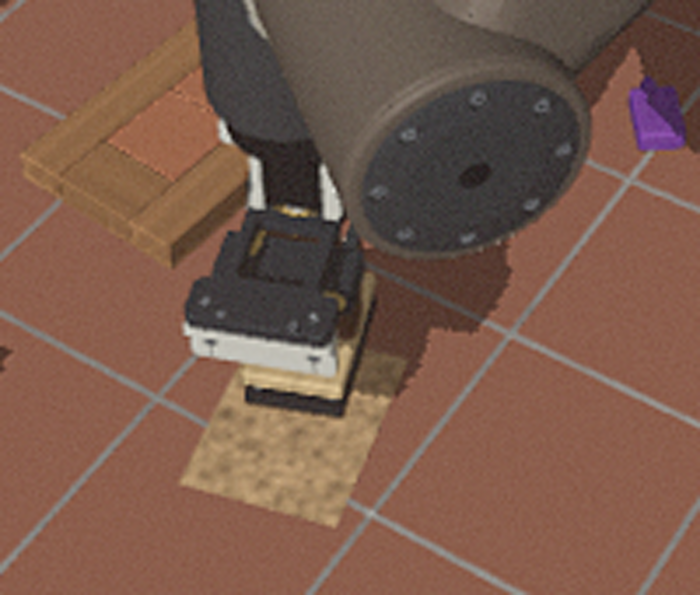

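The float is lifted level above its mat: in the crop its sole is at about (295,400) and the mat lies clear below it. I'll carry it to tile0 and turn it into line with the row.

Emit:
{"method": "step_arm", "body": {"rows": [[1,[10,-6,0],[0,0,-0.03]],[1,[24,-14,0],[0,0,-0.07]],[1,[40,-24,0],[0,0,-0.11]],[1,[57,-34,0],[0,0,-0.15]],[1,[74,-44,0],[0,0,-0.19]]]}}

```text
clock: 13.58
tool_pos: [0.5318, 0.2324, 0.0911]
orientation: [-180.0, -0.1, -170.5]
force: [-0.6, 0.1, -2.6]
opening: 0.0306
gripper_force: 3.0
```

Emit:
{"method": "step_arm", "body": {"rows": [[1,[17,-10,0],[0,0,-0.04]],[1,[34,-20,0],[0,0,-0.08]],[1,[51,-30,0],[0,0,-0.12]],[1,[68,-40,0],[0,0,-0.16]],[1,[84,-50,0],[0,0,-0.2]]]}}

```text
clock: 14.0
tool_pos: [0.6159, 0.182, 0.0907]
orientation: [-180.0, -0.1, 178.0]
force: [0.2, 0.0, -2.9]
opening: 0.0301
gripper_force: 30.0
```

Emit:
{"method": "step_arm", "body": {"rows": [[1,[16,-10,0],[0,0,-0.03]],[1,[32,-19,0],[0,0,-0.05]],[1,[45,-26,0],[0,0,-0.057]],[1,[53,-31,0],[0,0,-0.057]],[1,[53,-31,0],[0,0,-0.057]]]}}

```text
clock: 14.42
tool_pos: [0.6691, 0.1507, 0.0905]
orientation: [-179.9, -0.1, 174.8]
force: [0.0, -0.3, -3.6]
opening: 0.03
gripper_force: 30.0
```

Emit:
{"method": "step_arm", "body": {"rows": [[1,[0,0,-5],[0,0,0]],[1,[0,0,-13],[0,0,0]],[1,[0,0,-20],[0,0,0]],[1,[0,0,-26],[0,0,0]],[1,[0,0,-30],[0,0,0]]]}}

```text
clock: 14.83
tool_pos: [0.667, 0.1525, 0.0604]
orientation: [-180.0, -0.1, 174.9]
force: [0.0, -0.4, -3.6]
opening: 0.03
gripper_force: 30.0
```

Emit:
{"method": "step_arm", "body": {"rows": [[1,[0,0,0],[0,0,0]],[1,[0,0,0],[0,0,0]],[1,[0,0,0],[0,0,0]],[1,[0,0,0],[0,0,0]],[1,[0,0,0],[0,0,0]]]}}

```text
clock: 15.25
tool_pos: [0.6682, 0.1525, 0.0622]
orientation: [180.0, 0.0, 174.9]
force: [-0.4, -0.8, -3.0]
opening: 0.0301
gripper_force: 30.0
```

```bash
python3 - <<'E'
from h import *
s=ctrl.snapshot("side")[:,:,::-1];t=ctrl.snapshot("top")[:,:,::-1]
a=cv2.resize(np.ascontiguousarray(s[170:310,190:340]),None,fx=4,fy=4,interpolation=cv2.INTER_CUBIC)
cv2.imwrite("pics/side4.png",a)
for z in(0.024,.031):
  print(z,[((proj("side",(.6682+x*.996+y*.0889,.1525-x*.0889+y*.996,z))-(190,170))*4).round() for x,y in((-.03,-.045),(-.03,.045),(.03,.045))])
E
```

```text
0.024 [array([319., 335.]), array([217., 422.]), array([144., 377.])]
0.031 [array([319., 327.]), array([216., 413.]), array([142., 369.])]
```

View pics/side4.png

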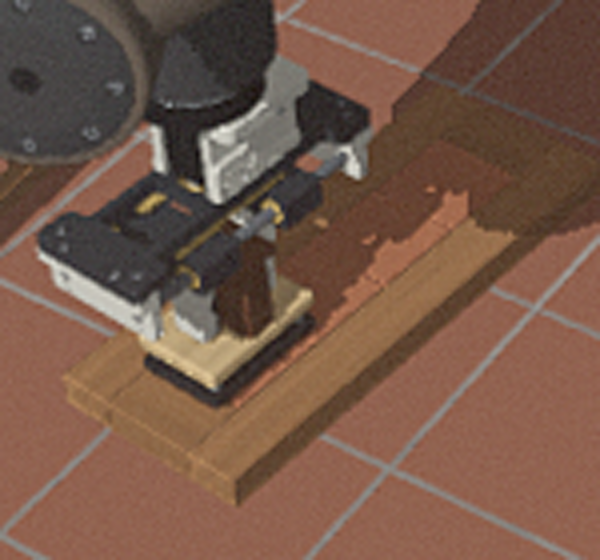

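The crop shows the float level and parallel to the row over tile0, with sole corners at about (147,362), (217,405) and (315,322), close to the predicted ones. Nothing slipped when the grip weakened, so I'll lower it slowly on force.

Emit:
{"method": "step_arm", "body": {"rows": [[1,[0,0,-1],[0,0,0]],[1,[0,0,-2],[0,0,0]],[1,[0,0,-3],[0,0,0]],[1,[0,0,-4],[0,0,0]],[1,[0,0,-4],[0,0,0]]]}}

```text
clock: 15.77
tool_pos: [0.6678, 0.1522, 0.0574]
orientation: [-180.0, -0.0, 174.9]
force: [0.1, -0.2, -3.1]
opening: 0.0303
gripper_force: 30.0
```

Emit:
{"method": "step_arm", "body": {"rows": [[1,[0,0,-0.5],[0,0,0]],[1,[0,0,-1],[0,0,0]],[1,[0,0,-1.5],[0,0,0]],[1,[0,0,-2],[0,0,0]],[1,[0,0,-2],[0,0,0]]]}}

```text
clock: 16.18
tool_pos: [0.6681, 0.1523, 0.0559]
orientation: [180.0, 0.0, 174.9]
force: [0.7, 0.7, -3.0]
opening: 0.0302
gripper_force: 30.0
```

Emit:
{"method": "step_arm", "body": {"rows": [[1,[0,0,-0.5],[0,0,0]],[1,[0,0,-1],[0,0,0]],[1,[0,0,-1],[0,0,0]],[1,[0,0,-1],[0,0,0]],[1,[0,0,-1],[0,0,0]]]}}

```text
clock: 16.6
tool_pos: [0.6682, 0.1524, 0.0551]
orientation: [180.0, 0.0, 174.9]
force: [-1.1, 0.4, 2.4]
opening: 0.0298
gripper_force: 30.0
```

Emit:
{"method": "step_arm", "body": {"rows": [[1,[0,0,-1],[0,0,0]],[1,[0,0,-2],[0,0,0]],[1,[0,0,-3],[0,0,0]],[1,[0,0,-3],[0,0,0]],[1,[0,0,-3],[0,0,0]]]}}

```text
clock: 17.02
tool_pos: [0.6682, 0.1523, 0.052]
orientation: [180.0, 0.0, 174.9]
force: [-0.9, -0.7, 4.5]
opening: 0.0302
gripper_force: 30.0
```

Emit:
{"method": "step_arm", "body": {"rows": [[1,[0,0,-0.5],[0,0,0]],[1,[0,0,-0.5],[0,0,0]],[1,[0,0,-0.5],[0,0,0]],[1,[0,0,-0.5],[0,0,0]],[1,[0,0,-0.5],[0,0,0]]]}}

```text
clock: 17.43
tool_pos: [0.6681, 0.1524, 0.0514]
orientation: [180.0, 0.0, 174.9]
force: [-0.4, -0.6, 3.7]
opening: 0.0299
gripper_force: 30.0
```

Emit:
{"method": "step_arm", "body": {"rows": [[1,[-0.4,-4.2,0],[0,0,0]],[1,[-0.8,-8.4,0],[0,0,0]],[1,[-1.1,-12.6,0],[0,0,0]],[1,[-1.5,-16.7,0],[0,0,0]],[1,[-1.9,-20.9,0],[0,0,0]]]}}

```text
clock: 17.85
tool_pos: [0.6664, 0.1313, 0.0515]
orientation: [180.0, 0.0, 174.9]
force: [-0.1, 4.3, 4.6]
opening: 0.0305
gripper_force: 30.0
```

Emit:
{"method": "step_arm", "body": {"rows": [[1,[-0.4,-4.2,0],[0,0,0]],[1,[-0.8,-8.4,0],[0,0,0]],[1,[-1.1,-12.6,0],[0,0,0]],[1,[-1.5,-16.7,0],[0,0,0]],[1,[-1.9,-20.9,0],[0,0,0]]]}}

```text
clock: 18.27
tool_pos: [0.6642, 0.1101, 0.0513]
orientation: [180.0, -0.0, 174.9]
force: [-0.2, 4.4, 4.7]
opening: 0.0299
gripper_force: 30.0
```

Emit:
{"method": "step_arm", "body": {"rows": [[1,[-0.4,-4.2,0],[0,0,0]],[1,[-0.8,-8.4,0],[0,0,0]],[1,[-1.1,-12.6,0],[0,0,0]],[1,[-1.5,-16.7,0],[0,0,0]],[1,[-1.9,-20.9,0],[0,0,0]]]}}

```text
clock: 18.68
tool_pos: [0.6623, 0.0892, 0.0513]
orientation: [180.0, -0.0, 174.9]
force: [0.1, 4.0, 5.1]
opening: 0.0302
gripper_force: 30.0
```

Emit:
{"method": "step_arm", "body": {"rows": [[1,[-0.4,-4.2,0],[0,0,0]],[1,[-0.8,-8.4,0],[0,0,0]],[1,[-1.1,-12.6,0],[0,0,0]],[1,[-1.5,-16.7,0],[0,0,0]],[1,[-1.9,-20.9,0],[0,0,0]]]}}

```text
clock: 19.1
tool_pos: [0.6603, 0.0683, 0.0512]
orientation: [-180.0, -0.0, 174.9]
force: [1.0, 4.1, 5.0]
opening: 0.0301
gripper_force: 30.0
```

Emit:
{"method": "step_arm", "body": {"rows": [[1,[-0.4,-4.2,0],[0,0,0]],[1,[-0.8,-8.4,0],[0,0,0]],[1,[-1.1,-12.6,0],[0,0,0]],[1,[-1.5,-16.7,0],[0,0,0]],[1,[-1.9,-20.9,0],[0,0,0]]]}}

```text
clock: 19.52
tool_pos: [0.6585, 0.0474, 0.0513]
orientation: [-180.0, -0.0, 174.9]
force: [0.2, 3.7, 5.5]
opening: 0.0298
gripper_force: 30.0
```

Emit:
{"method": "step_arm", "body": {"rows": [[1,[-0.4,-4.2,0],[0,0,0]],[1,[-0.8,-8.4,0],[0,0,0]],[1,[-1.1,-12.6,0],[0,0,0]],[1,[-1.5,-16.7,0],[0,0,0]],[1,[-1.9,-20.9,0],[0,0,0]]]}}

```text
clock: 19.93
tool_pos: [0.6566, 0.0265, 0.0513]
orientation: [180.0, -0.0, 174.9]
force: [1.3, 3.6, 4.4]
opening: 0.0299
gripper_force: 30.0
```

Emit:
{"method": "step_arm", "body": {"rows": [[1,[-0.4,-4.2,0],[0,0,0]],[1,[-0.8,-8.4,0],[0,0,0]],[1,[-1.1,-12.6,0],[0,0,0]],[1,[-1.5,-16.7,0],[0,0,0]],[1,[-1.9,-20.9,0],[0,0,0]]]}}

```text
clock: 20.35
tool_pos: [0.6547, 0.0056, 0.0513]
orientation: [-180.0, 0.0, 174.9]
force: [0.5, 4.3, 4.1]
opening: 0.0301
gripper_force: 30.0
```

Emit:
{"method": "step_arm", "body": {"rows": [[1,[-0.4,-4.2,0],[0,0,0]],[1,[-0.8,-8.4,0],[0,0,0]],[1,[-1.1,-12.6,0],[0,0,0]],[1,[-1.5,-16.7,0],[0,0,0]],[1,[-1.9,-20.9,0],[0,0,0]]]}}

```text
clock: 20.77
tool_pos: [0.6528, -0.0153, 0.0513]
orientation: [-180.0, -0.0, 174.9]
force: [-0.2, 3.5, 4.8]
opening: 0.0299
gripper_force: 30.0
```

Emit:
{"method": "step_arm", "body": {"rows": [[1,[-0.4,-4.2,0],[0,0,0]],[1,[-0.8,-8.4,0],[0,0,0]],[1,[-1.1,-12.6,0],[0,0,0]],[1,[-1.5,-16.7,0],[0,0,0]],[1,[-1.9,-20.9,0],[0,0,0]]]}}

```text
clock: 21.18
tool_pos: [0.6508, -0.0362, 0.0513]
orientation: [-180.0, -0.0, 174.9]
force: [-0.2, 3.5, 4.1]
opening: 0.0301
gripper_force: 30.0
```

Emit:
{"method": "step_arm", "body": {"rows": [[1,[-0.4,-4.2,0],[0,0,0]],[1,[-0.8,-8.4,0],[0,0,0]],[1,[-1.1,-12.6,0],[0,0,0]],[1,[-1.5,-16.7,0],[0,0,0]],[1,[-1.9,-20.9,0],[0,0,0]]]}}

```text
clock: 21.6
tool_pos: [0.649, -0.0571, 0.0513]
orientation: [-180.0, -0.0, 174.9]
force: [0.6, 3.7, 4.5]
opening: 0.0305
gripper_force: 30.0
```

Emit:
{"method": "step_arm", "body": {"rows": [[1,[0,0,5],[0,0,0]],[1,[0,0,16],[0,0,0]],[1,[0,0,30],[0,0,0]],[1,[0,0,45],[0,0,0]],[1,[0,0,55],[0,0,0]]]}}

```text
clock: 22.02
tool_pos: [0.6482, -0.0572, 0.1073]
orientation: [-180.0, -0.1, 174.9]
force: [0.0, -0.2, -2.3]
opening: 0.0299
gripper_force: 30.0
```

Emit:
{"method": "step_arm", "body": {"rows": [[1,[-5,10,5],[0,0,0.02]],[1,[-13,25,5],[0,0,0.04]],[1,[-23,43,5],[0,0,0.06]],[1,[-33,62,5],[0,0,0.08]],[1,[-43,81,5],[0,0,0.1]]]}}

```text
clock: 22.43
tool_pos: [0.6043, 0.0249, 0.1108]
orientation: [-180.0, -0.1, -179.3]
force: [0.2, -0.4, -1.8]
opening: 0.0302
gripper_force: 30.0
```

Emit:
{"method": "step_arm", "body": {"rows": [[1,[-10,19,0],[0,0,0.02]],[1,[-20,38,0],[0,0,0.04]],[1,[-30,57,0],[0,0,0.06]],[1,[-40,76,0],[0,0,0.08]],[1,[-50,95,0],[0,0,0.1]]]}}

```text
clock: 22.85
tool_pos: [0.5543, 0.12, 0.1109]
orientation: [-180.0, -0.1, -173.5]
force: [0.7, 0.7, -1.6]
opening: 0.03
gripper_force: 30.0
```

Emit:
{"method": "step_arm", "body": {"rows": [[1,[-10,19,0],[0,0,0.02]],[1,[-20,38,0],[0,0,0.04]],[1,[-30,57,0],[0,0,0.06]],[1,[-40,76,0],[0,0,0.08]],[1,[-50,95,0],[0,0,0.1]]]}}

```text
clock: 23.27
tool_pos: [0.5043, 0.2148, 0.111]
orientation: [-180.0, -0.1, -167.8]
force: [0.3, 0.6, -3.0]
opening: 0.0303
gripper_force: 30.0
```

Emit:
{"method": "step_arm", "body": {"rows": [[1,[-10,19,0],[0,0,0.02]],[1,[-20,38,0],[0,0,0.03]],[1,[-30,57,0],[0,0,0.04]],[1,[-39,72,0],[0,0,0.04]],[1,[-39,72,0],[0,0,0.04]]]}}

```text
clock: 23.68
tool_pos: [0.4651, 0.2882, 0.1111]
orientation: [-180.0, -0.0, -165.4]
force: [-0.5, 0.3, -2.8]
opening: 0.0299
gripper_force: 30.0
```

Emit:
{"method": "step_arm", "body": {"rows": [[1,[0,0,-10],[0,0,0]],[1,[0,0,-25],[0,0,0]],[1,[0,0,-40],[0,0,0]],[1,[0,0,-50],[0,0,0]],[1,[0,0,-55],[0,0,0]]]}}

```text
clock: 24.1
tool_pos: [0.4661, 0.2846, 0.0541]
orientation: [-179.9, -0.2, -165.7]
force: [-1.0, -1.0, -2.7]
opening: 0.03
gripper_force: 30.0
```

Emit:
{"method": "step_arm", "body": {"rows": [[1,[0,0,-7],[0,0,0]],[1,[0,0,-13],[0,0,0]],[1,[0,0,-18],[0,0,0]],[1,[0,0,-21],[0,0,0]],[1,[0,0,-22],[0,0,0]]]}}

```text
clock: 24.52
tool_pos: [0.4669, 0.2862, 0.0339]
orientation: [-180.0, -0.0, -165.6]
force: [0.1, -0.4, -1.8]
opening: 0.03
gripper_force: 30.0
```

Emit:
{"method": "step_arm", "body": {"rows": [[1,[0,0,-0.5],[0,0,0]],[1,[0,0,-1],[0,0,0]],[1,[0,0,-1],[0,0,0]],[1,[0,0,-1],[0,0,0]],[1,[0,0,-1],[0,0,0]]]}}

```text
clock: 24.93
tool_pos: [0.4671, 0.2865, 0.0336]
orientation: [180.0, 0.0, -165.6]
force: [0.0, -0.6, -2.4]
opening: 0.0302
gripper_force: 30.0
```

Emit:
{"method": "step_arm", "body": {"rows": [[1,[0,0,-0.5],[0,0,0]],[1,[0,0,-1],[0,0,0]],[1,[0,0,-1.5],[0,0,0]],[1,[0,0,-1.5],[0,0,0]],[1,[0,0,-1.5],[0,0,0]]]}}

```text
clock: 25.35
tool_pos: [0.467, 0.2863, 0.0318]
orientation: [-180.0, 0.0, -165.6]
force: [0.3, 0.3, -1.4]
opening: 0.0299
gripper_force: 30.0
```

Emit:
{"method": "step_arm", "body": {"rows": [[1,[0,0,0],[0,0,0]],[1,[0,0,0],[0,0,0]],[0,[0,0,0],[0,0,0]],[0,[0,0,0],[0,0,0]],[0,[0,0,0],[0,0,0]]]}}

```text
clock: 25.77
tool_pos: [0.4672, 0.2865, 0.032]
orientation: [180.0, 0.0, -165.6]
force: [-0.5, 0.9, -0.3]
opening: 0.0448
gripper_force: 0.0
```

Emit:
{"method": "step_arm", "body": {"rows": [[0,[0,0,0],[0,0,0]],[0,[0,0,0],[0,0,0]],[0,[0,0,0],[0,0,0]],[0,[0,0,0],[0,0,0]],[0,[0,0,0],[0,0,0]]]}}

```text
clock: 26.18
tool_pos: [0.467, 0.2863, 0.0318]
orientation: [180.0, 0.0, -165.6]
force: [0.0, 0.1, -0.7]
opening: 0.0782
gripper_force: 0.0
```

Emit:
{"method": "step_arm", "body": {"rows": [[0,[0,0,10],[0,0,0]],[0,[0,0,30],[0,0,0]],[0,[0,0,60],[0,0,0]],[0,[0,0,95],[0,0,0]],[0,[0,0,125],[0,0,0]]]}}

```text
clock: 26.6
tool_pos: [0.4671, 0.2862, 0.1595]
orientation: [180.0, 0.0, -165.6]
force: [-0.7, 0.4, -0.3]
opening: 0.0871
gripper_force: 0.0
```

Emit:
{"method": "step_arm", "body": {"rows": [[0,[0,-25,5],[0,0,0]],[0,[0,-55,5],[0,0,0]],[0,[0,-85,5],[0,0,0]],[0,[0,-115,5],[0,0,0]],[0,[0,-130,5],[0,0,0]]]}}

```text
clock: 27.02
tool_pos: [0.4663, 0.1538, 0.1627]
orientation: [180.0, 0.0, -165.6]
force: [-0.6, -0.2, -0.5]
opening: 0.0874
gripper_force: 0.0
```

```bash
python3 - <<'E'
from h import *
for n in("top","side"):
    t=ctrl.snapshot(n)[:,:,::-1];cv2.imwrite(f"pics/{n}5.png",t)
E
```

```text
(no output)
```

View pics/top5.png

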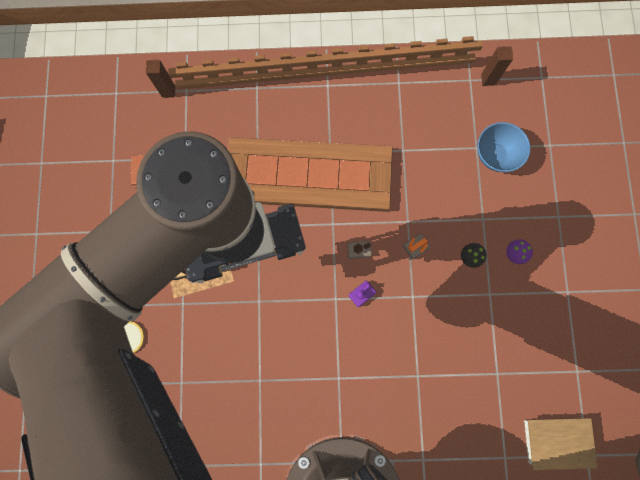

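The top view shows the plinth (308,174) with flush tiles. Quartz (360,249), wulfenite (417,246) and the bomb (474,255) are unmoved, and the mat is partly hidden under the hand.

```bash
python3 - <<'E'
from h import *
np.set_printoptions(precision=4,suppress=True)
t=cv2.imread("pics/top0.png");s=cv2.imread("pics/side0.png")
def blob(im,m,box):
    x0,y0,x1,y1=box;mm=np.zeros_like(m);mm[y0:y1,x0:x1]=m[y0:y1,x0:x1]
    c=max(cv2.findContours(mm,cv2.RETR_EXTERNAL,cv2.CHAIN_APPROX_NONE)[0],key=cv2.contourArea)
    return cv2.minEnclosingCircle(c),cv2.boundingRect(c)
def red(im): # not reddish background: r-b small
    i=im.astype(int);return ((i[:,:,2]-i[:,:,0]<25)).astype(np.uint8)*255
bt=blob(t,red(t),(455,235,498,275));bs=blob(s,red(s),(388,178,412,204))
print(bt,bs);print("bomb",tri(bt[0][0],bs[0][0]),onz("top",bt[0][0],.015),onz("side",bs[0][0],.015))
i=t.astype(int);pur=((i[:,:,0]-i[:,:,1]>60)).astype(np.uint8)*255
c=blob(t,pur,(335,275,395,315));x,y,w,h=c[1]
print("purple quartz",onz("top",(x,y),.02),onz("top",(x+w,y+h),.02))
for p in((.4905,-.0546,.018),(.4933,-.1733,.018)):print(proj("side",p))
E
```

```text
(((481.0088195800781, 255.0119171142578), 20.234325408935547), (461, 235, 28, 40)) (((403.5, 191.5), 9.300638198852539), (395, 184, 17, 17))
bomb (array([ 0.476 , -0.3095,  0.0003]), np.float64(0.008100660500430377)) [ 0.4701 -0.3062  0.015 ] [ 0.4726 -0.2906  0.015 ]
purple quartz [ 0.4239 -0.0303  0.02  ] [ 0.3696 -0.0707  0.02  ]
[355.0906 237.728 ]
[376.6723 211.4237]
```

Emit:
{"method": "step_arm", "body": {"rows": [[0.3,[2,-14,0],[0,0,0.09]],[0.3,[3,-28,0],[0,0,0.18]],[0.3,[5,-42,0],[0,0,0.27]],[0.3,[6,-56,0],[0,0,0.36]],[0.3,[8,-70,0],[0,0,0.452]]]}}

```text
clock: 27.53
tool_pos: [0.4753, 0.0864, 0.1623]
orientation: [-180.0, 0.0, -139.4]
force: [-0.1, 0.4, 0.9]
opening: 0.0633
gripper_force: 0.0
```

Emit:
{"method": "step_arm", "body": {"rows": [[0.3,[2,-14,0],[0,0,0.09]],[0.3,[3,-28,0],[0,0,0.18]],[0.3,[5,-42,0],[0,0,0.27]],[0.3,[6,-56,0],[0,0,0.36]],[0.3,[8,-70,0],[0,0,0.452]]]}}

```text
clock: 27.95
tool_pos: [0.4834, 0.0163, 0.1623]
orientation: [-180.0, 0.0, -113.5]
force: [0.4, 0.4, -0.0]
opening: 0.0613
gripper_force: 0.0
```

Emit:
{"method": "step_arm", "body": {"rows": [[0.3,[2,-14,-20],[0,0,0.09]],[0.3,[3,-28,-40],[0,0,0.18]],[0.3,[5,-42,-60],[0,0,0.27]],[0.3,[6,-56,-75],[0,0,0.36]],[0.3,[8,-68,-85],[0,0,0.452]]]}}

```text
clock: 28.37
tool_pos: [0.4907, -0.052, 0.0755]
orientation: [179.9, -0.0, -87.7]
force: [-0.3, -0.3, 0.9]
opening: 0.0611
gripper_force: 0.0
```

Emit:
{"method": "step_arm", "body": {"rows": [[0.3,[0,0,0],[0,0,0]],[0.3,[0,0,0],[0,0,0]],[0.3,[0,0,0],[0,0,0]],[0.3,[0,0,0],[0,0,0]],[0.3,[0,0,0],[0,0,0]]]}}

```text
clock: 28.78
tool_pos: [0.4917, -0.0509, 0.0776]
orientation: [-179.9, 0.0, -87.9]
force: [0.5, -0.3, 0.1]
opening: 0.0609
gripper_force: 0.0
```

Emit:
{"method": "step_arm", "body": {"rows": [[0.3,[-1,-4,-20],[0,0,0]],[0.3,[-1,-4,-40],[0,0,0]],[0.3,[-1,-4,-57],[0,0,0]],[0.3,[-1,-4,-68],[0,0,0]],[0.3,[-1,-4,-72],[0,0,0]]]}}

```text
clock: 29.2
tool_pos: [0.4893, -0.0554, 0.0037]
orientation: [179.9, -0.0, -87.9]
force: [-0.6, -1.3, 0.0]
opening: 0.0613
gripper_force: 0.0
```

Emit:
{"method": "step_arm", "body": {"rows": [[1,[0,0,0],[0,0,0]],[1,[0,0,0],[0,0,0]],[1,[0,0,0],[0,0,0]],[1,[0,0,0],[0,0,0]],[1,[0,0,0],[0,0,0]]]}}

```text
clock: 29.62
tool_pos: [0.4906, -0.0555, 0.0056]
orientation: [-179.9, 0.0, -87.9]
force: [-1.1, -0.1, 4.7]
opening: 0.0336
gripper_force: 28.4
```

Emit:
{"method": "step_arm", "body": {"rows": [[1,[0,0,0],[0,0,0]],[1,[0,0,0],[0,0,0]],[1,[0,0,0],[0,0,0]],[1,[0,0,0],[0,0,0]],[1,[0,0,0],[0,0,0]]]}}

```text
clock: 30.03
tool_pos: [0.4906, -0.0555, 0.0055]
orientation: [-179.9, 0.0, -87.9]
force: [-2.0, 1.4, 6.0]
opening: 0.034
gripper_force: 30.0
```

Emit:
{"method": "step_arm", "body": {"rows": [[1,[0,0,4],[0,0,0]],[1,[0,0,15],[0,0,0]],[1,[0,0,35],[0,0,0]],[1,[0,0,55],[0,0,0]],[1,[0,0,70],[0,0,0]]]}}

```text
clock: 30.45
tool_pos: [0.4901, -0.0558, 0.0762]
orientation: [-180.0, 0.0, -87.9]
force: [0.3, -0.4, -1.1]
opening: 0.0336
gripper_force: 30.0
```

Emit:
{"method": "step_arm", "body": {"rows": [[1,[11,13,0],[0,0,-0.02]],[1,[23,26,0],[0,0,-0.04]],[1,[35,40,0],[0,0,-0.06]],[1,[47,54,0],[0,0,-0.08]],[1,[59,67,0],[0,0,-0.1]]]}}

```text
clock: 30.87
tool_pos: [0.5492, 0.0119, 0.075]
orientation: [180.0, 0.0, -93.7]
force: [0.2, -1.0, -1.7]
opening: 0.0338
gripper_force: 30.0
```

Emit:
{"method": "step_arm", "body": {"rows": [[1,[12,13,0],[0,0,-0.02]],[1,[23,26,0],[0,0,-0.026]],[1,[35,40,0],[0,0,-0.026]],[1,[47,54,0],[0,0,-0.026]],[1,[59,67,0],[0,0,-0.026]]]}}

```text
clock: 31.28
tool_pos: [0.6082, 0.0789, 0.0748]
orientation: [180.0, -0.0, -95.1]
force: [0.6, -0.3, -0.9]
opening: 0.0339
gripper_force: 30.0
```

Emit:
{"method": "step_arm", "body": {"rows": [[1,[12,13,0],[0,0,0]],[1,[24,27,0],[0,0,0]],[1,[36,41,0],[0,0,0]],[1,[48,55,0],[0,0,0]],[1,[58,66,0],[0,0,0]]]}}

```text
clock: 31.7
tool_pos: [0.6664, 0.1452, 0.0746]
orientation: [180.0, -0.0, -95.1]
force: [0.8, 0.1, -0.4]
opening: 0.0338
gripper_force: 30.0
```

Emit:
{"method": "step_arm", "body": {"rows": [[1,[0,0,-8],[0,0,0]],[1,[0,0,-18],[0,0,0]],[1,[0,0,-28],[0,0,0]],[1,[0,0,-35],[0,0,0]],[1,[0,0,-38],[0,0,0]]]}}

```text
clock: 32.12
tool_pos: [0.6645, 0.1433, 0.0348]
orientation: [179.8, -0.1, -95.2]
force: [-0.2, -0.4, -0.7]
opening: 0.0339
gripper_force: 30.0
```

Emit:
{"method": "step_arm", "body": {"rows": [[1,[0,0,0],[0,0,0]],[1,[0,0,0],[0,0,0]],[1,[0,0,0],[0,0,0]],[1,[0,0,0],[0,0,0]],[1,[0,0,0],[0,0,0]]]}}

```text
clock: 32.53
tool_pos: [0.6663, 0.1444, 0.0374]
orientation: [-180.0, 0.0, -95.1]
force: [-0.2, -0.4, -1.0]
opening: 0.0338
gripper_force: 30.0
```

Emit:
{"method": "step_arm", "body": {"rows": [[1,[1,1,-2],[0,0,0]],[1,[1,1,-4],[0,0,0]],[1,[1,1,-6],[0,0,0]],[1,[1,1,-7],[0,0,0]],[1,[1,1,-7.5],[0,0,0]]]}}

```text
clock: 32.95
tool_pos: [0.6669, 0.1453, 0.0296]
orientation: [180.0, -0.0, -95.1]
force: [-3.8, 0.7, 6.5]
opening: 0.0335
gripper_force: 30.0
```

Emit:
{"method": "step_arm", "body": {"rows": [[1,[0,0,0],[0,0,0]],[1,[0,0,0],[0,0,0]],[0.3,[0,0,0],[0,0,0]],[0.3,[0,0,0],[0,0,0]],[0.3,[0,0,0],[0,0,0]]]}}

```text
clock: 33.37
tool_pos: [0.6672, 0.1453, 0.0291]
orientation: [-180.0, 0.0, -95.1]
force: [-0.7, -0.7, 0.3]
opening: 0.0484
gripper_force: 0.0
```

Emit:
{"method": "step_arm", "body": {"rows": [[0.3,[0,0,0],[0,0,0]],[0.3,[0,0,0],[0,0,0]],[0.3,[0,0,0],[0,0,0]],[0.3,[0,0,5],[0,0,0]],[0.3,[0,0,20],[0,0,0]]]}}

```text
clock: 33.78
tool_pos: [0.6655, 0.1447, 0.0474]
orientation: [179.8, -0.1, -95.2]
force: [-0.2, -0.3, 0.1]
opening: 0.0613
gripper_force: 0.0
```

Emit:
{"method": "step_arm", "body": {"rows": [[0.3,[0,0,20],[0,0,0]],[0.3,[0,0,50],[0,0,0]],[0.3,[0,0,75],[0,0,0]],[0.3,[-10,-30,80],[0,0,0]],[0.3,[-20,-60,80],[0,0,0]]]}}

```text
clock: 34.2
tool_pos: [0.6486, 0.0864, 0.1324]
orientation: [-179.7, 0.1, -95.0]
force: [-0.2, -0.9, -1.2]
opening: 0.0614
gripper_force: 0.0
```

```bash
python3 - <<'E'
from h import *
for n in("top","side"):
    a=cv2.imread(f"pics/{n}0.png").astype(int);b=ctrl.snapshot(n)[:,:,::-1].astype(int);cv2.imwrite(f"pics/{n}6.png",b.astype(np.uint8))
    for nm,f in(("orange",lambda i:(i[:,:,2]>200)&(i[:,:,1]-i[:,:,0]>40)&(i[:,:,2]-i[:,:,1]>80)),("green",lambda i:(i[:,:,1]-i[:,:,2]>25)&(i[:,:,1]-i[:,:,0]>40))):
        for i in(a,b):
            y,x=np.nonzero(f(i));print(n,nm,len(x),x.mean().round(1) if len(x) else 0,y.mean().round(1) if len(x) else 0)
E
```

```text
top orange 135 417.7 244.8
top orange 158 412.4 241.0
top green 40 494.0 252.0
top green 35 475.4 253.9
side orange 19 377.8 208.4
side orange 44 377.6 208.6
side green 13 411.0 178.4
side green 13 404.6 187.4
```

```bash
python3 - <<'E'
from h import *
b=cv2.imread("pics/top6.png")
o=cv2.resize(b[120:310,155:555],None,fx=2,fy=2,interpolation=cv2.INTER_CUBIC);cv2.imwrite("pics/c6.png",o)
E
```

```text
(no output)
```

View pics/c6.png

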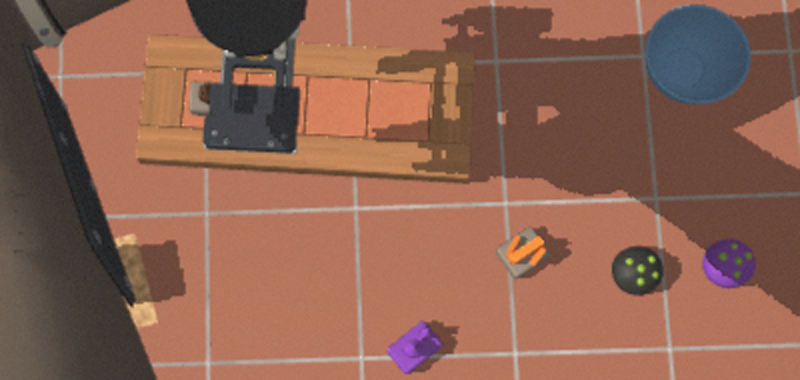

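The crop shows quartz standing on tile0 at (205,97). Wulfenite (525,252) and the bomb (638,270) are where they were.

Emit:
{"method": "step_arm", "body": {"rows": [[0.3,[-10,-17,0],[0,0,0.045]],[0.3,[-20,-34,0],[0,0,0.09]],[0.3,[-31,-52,0],[0,0,0.135]],[0.3,[-41,-69,0],[0,0,0.18]],[0.3,[-52,-86,0],[0,0,0.22]]]}}

```text
clock: 34.72
tool_pos: [0.5947, -0.0013, 0.1296]
orientation: [-180.0, -0.0, -82.4]
force: [0.0, 0.6, -0.4]
opening: 0.0614
gripper_force: 0.0
```

Emit:
{"method": "step_arm", "body": {"rows": [[0.3,[-10,-17,0],[0,0,0.045]],[0.3,[-20,-34,0],[0,0,0.09]],[0.3,[-31,-52,0],[0,0,0.135]],[0.3,[-41,-69,0],[0,0,0.18]],[0.3,[-52,-86,0],[0,0,0.22]]]}}

```text
clock: 35.13
tool_pos: [0.5427, -0.0873, 0.1297]
orientation: [-180.0, -0.0, -69.8]
force: [-0.2, -0.2, -0.3]
opening: 0.0612
gripper_force: 0.0
```

Emit:
{"method": "step_arm", "body": {"rows": [[0.3,[-10,-17,-10],[0,0,0.045]],[0.3,[-20,-34,-25],[0,0,0.09]],[0.3,[-31,-52,-40],[0,0,0.135]],[0.3,[-41,-69,-55],[0,0,0.18]],[0.3,[-51,-87,-60],[0,0,0.216]]]}}

```text
clock: 35.55
tool_pos: [0.4905, -0.1742, 0.0678]
orientation: [179.9, 0.1, -57.4]
force: [0.5, 0.9, -0.8]
opening: 0.0614
gripper_force: 0.0
```

Emit:
{"method": "step_arm", "body": {"rows": [[0.3,[0,0,0],[0,0,0]],[0.3,[0,0,0],[0,0,0]],[0.3,[0,0,0],[0,0,0]],[0.3,[0,0,0],[0,0,0]],[0.3,[0,0,0],[0,0,0]]]}}

```text
clock: 35.97
tool_pos: [0.4928, -0.1731, 0.0698]
orientation: [-179.9, -0.0, -57.5]
force: [0.4, -0.3, -1.0]
opening: 0.0615
gripper_force: 0.0
```

Emit:
{"method": "step_arm", "body": {"rows": [[0.3,[0,0,-20],[0,0,0]],[0.3,[0,0,-38],[0,0,0]],[0.3,[0,0,-52],[0,0,0]],[0.3,[0,0,-61],[0,0,0]],[0.3,[0,0,-64.5],[0,0,0]]]}}

```text
clock: 36.38
tool_pos: [0.4916, -0.1733, 0.0037]
orientation: [179.9, 0.1, -57.5]
force: [-0.3, 0.6, 0.9]
opening: 0.0612
gripper_force: 0.0
```

Emit:
{"method": "step_arm", "body": {"rows": [[1,[0,0,0],[0,0,0]],[1,[0,0,0],[0,0,0]],[1,[0,0,0],[0,0,0]],[1,[0,0,0],[0,0,0]],[1,[0,0,0],[0,0,0]]]}}

```text
clock: 36.8
tool_pos: [0.4928, -0.1737, 0.0056]
orientation: [-179.9, -0.1, -57.5]
force: [-0.2, 0.8, 2.7]
opening: 0.0376
gripper_force: 30.0
```

Emit:
{"method": "step_arm", "body": {"rows": [[1,[0,0,0],[0,0,0]],[1,[0,0,0],[0,0,0]],[1,[0,0,0],[0,0,0]],[1,[0,0,0],[0,0,0]],[1,[0,0,0],[0,0,0]]]}}

```text
clock: 37.22
tool_pos: [0.4927, -0.1737, 0.0056]
orientation: [-179.9, -0.1, -57.5]
force: [-1.0, 1.9, 6.3]
opening: 0.0378
gripper_force: 30.0
```

Emit:
{"method": "step_arm", "body": {"rows": [[1,[0,0,4],[0,0,0]],[1,[0,0,15],[0,0,0]],[1,[0,0,35],[0,0,0]],[1,[0,0,55],[0,0,0]],[1,[0,0,70],[0,0,0]]]}}

```text
clock: 37.63
tool_pos: [0.4919, -0.1738, 0.0761]
orientation: [-180.0, -0.0, -57.5]
force: [0.4, -0.1, -1.5]
opening: 0.0376
gripper_force: 30.0
```

Emit:
{"method": "step_arm", "body": {"rows": [[1,[8,13,0],[0,0,-0.035]],[1,[20,30,0],[0,0,-0.08]],[1,[32,48,0],[0,0,-0.125]],[1,[44,66,0],[0,0,-0.17]],[1,[56,85,0],[0,0,-0.22]]]}}

```text
clock: 38.05
tool_pos: [0.548, -0.0881, 0.0749]
orientation: [180.0, 0.0, -70.3]
force: [0.6, 0.2, -0.8]
opening: 0.0377
gripper_force: 30.0
```

Emit:
{"method": "step_arm", "body": {"rows": [[1,[11,17,0],[0,0,-0.045]],[1,[22,34,0],[0,0,-0.09]],[1,[33,51,0],[0,0,-0.135]],[1,[44,68,0],[0,0,-0.18]],[1,[56,85,0],[0,0,-0.22]]]}}

```text
clock: 38.47
tool_pos: [0.6038, -0.003, 0.0746]
orientation: [179.9, 0.0, -82.9]
force: [-1.0, -0.4, -1.1]
opening: 0.0373
gripper_force: 30.0
```

Emit:
{"method": "step_arm", "body": {"rows": [[1,[12,18,0],[0,0,-0.045]],[1,[24,36,0],[0,0,-0.09]],[1,[36,54,0],[0,0,-0.135]],[1,[48,72,0],[0,0,-0.18]],[1,[56,84,0],[0,0,-0.216]]]}}

```text
clock: 38.88
tool_pos: [0.6605, 0.0817, 0.0745]
orientation: [180.0, -0.0, -95.2]
force: [-0.3, -0.4, -1.1]
opening: 0.0377
gripper_force: 30.0
```

Emit:
{"method": "step_arm", "body": {"rows": [[1,[0,0,-8],[0,0,0]],[1,[0,0,-18],[0,0,0]],[1,[0,0,-28],[0,0,0]],[1,[0,0,-35],[0,0,0]],[1,[0,0,-38],[0,0,0]]]}}

```text
clock: 39.3
tool_pos: [0.6584, 0.0792, 0.0347]
orientation: [179.8, -0.1, -95.2]
force: [-0.5, 0.2, -0.6]
opening: 0.0379
gripper_force: 30.0
```

Emit:
{"method": "step_arm", "body": {"rows": [[1,[0,0,0],[0,0,0]],[1,[0,0,0],[0,0,0]],[1,[0,0,0],[0,0,0]],[1,[0,0,0],[0,0,0]],[1,[0,0,0],[0,0,0]]]}}

```text
clock: 39.72
tool_pos: [0.6603, 0.0804, 0.0374]
orientation: [-180.0, 0.0, -95.1]
force: [0.7, 0.4, -1.9]
opening: 0.0375
gripper_force: 30.0
```

Emit:
{"method": "step_arm", "body": {"rows": [[1,[1,0,-2],[0,0,0]],[1,[1,0,-4],[0,0,0]],[1,[1,0,-6],[0,0,0]],[1,[1,0,-7],[0,0,0]],[1,[1,0,-7.5],[0,0,0]]]}}

```text
clock: 40.13
tool_pos: [0.6609, 0.0803, 0.0296]
orientation: [180.0, -0.0, -95.1]
force: [-4.5, 0.0, 7.4]
opening: 0.0379
gripper_force: 30.0
```

Emit:
{"method": "step_arm", "body": {"rows": [[1,[0,0,0],[0,0,0]],[1,[0,0,0],[0,0,0]],[0.2,[0,0,0],[0,0,0]],[0.2,[0,0,0],[0,0,0]],[0.2,[0,0,0],[0,0,0]]]}}

```text
clock: 40.55
tool_pos: [0.6612, 0.0804, 0.0292]
orientation: [-180.0, 0.0, -95.1]
force: [0.2, 0.1, -0.4]
opening: 0.0523
gripper_force: 0.0
```

Emit:
{"method": "step_arm", "body": {"rows": [[0.2,[0,0,0],[0,0,0]],[0.2,[0,0,0],[0,0,0]],[0.2,[0,0,0],[0,0,0]],[0.2,[0,0,5],[0,0,0]],[0.2,[0,0,20],[0,0,0]]]}}

```text
clock: 40.97
tool_pos: [0.6595, 0.0798, 0.0474]
orientation: [179.8, -0.1, -95.2]
force: [0.2, -0.6, -0.4]
opening: 0.0699
gripper_force: 0.0
```

Emit:
{"method": "step_arm", "body": {"rows": [[0.2,[0,0,20],[0,0,0]],[0.2,[0,0,50],[0,0,0]],[0.2,[0,0,75],[0,0,0]],[0.2,[-14,-30,80],[0,0,0]],[0.2,[-28,-60,80],[0,0,0]]]}}

```text
clock: 41.38
tool_pos: [0.6347, 0.0212, 0.1324]
orientation: [-179.7, 0.1, -95.0]
force: [-1.0, -0.9, -1.5]
opening: 0.07
gripper_force: 0.0
```

Emit:
{"method": "step_arm", "body": {"rows": [[0.2,[-12,-24,0],[0,0,0]],[0.2,[-24,-48,0],[0,0,0]],[0.2,[-36,-72,0],[0,0,0]],[0.2,[-48,-96,0],[0,0,0]],[0.2,[-60,-120,0],[0,0,0]]]}}

```text
clock: 41.8
tool_pos: [0.5724, -0.1007, 0.1299]
orientation: [-180.0, 0.0, -95.1]
force: [-0.5, 0.4, -0.5]
opening: 0.07
gripper_force: 0.0
```

```bash
python3 - <<'E'
from h import *
for n in("top","side"):
    t=ctrl.snapshot(n)[:,:,::-1];cv2.imwrite(f"pics/{n}7.png",t)
t=cv2.imread("pics/top7.png")
o=np.vstack([cv2.resize(t[120:310,155:555],None,fx=2,fy=2,interpolation=cv2.INTER_CUBIC)]);cv2.imwrite("pics/c7.png",o)
E
```

```text
(no output)
```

View pics/c7.png

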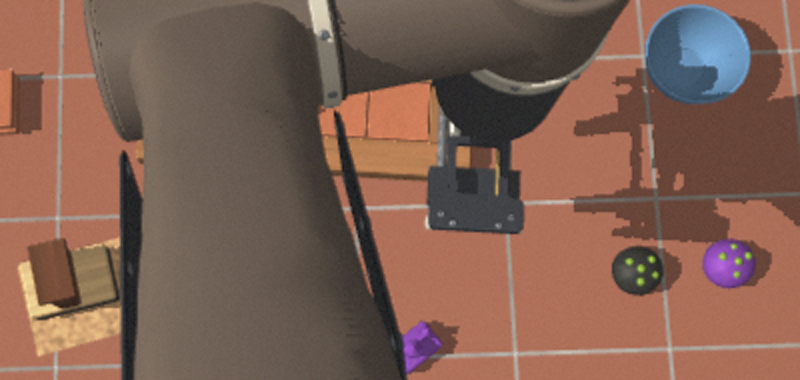

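The crop shows the bomb unmoved at (638,270). The float has been knocked off the mat's middle: its lip is at about (52,273), against a mat centre at (87,295). I'll do the bomb next and mend the float afterwards.

Emit:
{"method": "step_arm", "body": {"rows": [[0.12,[-10,-19,0],[0,0,0]],[0.12,[-20,-38,0],[0,0,0]],[0.12,[-30,-57,0],[0,0,0]],[0.12,[-40,-76,0],[0,0,0]],[0.12,[-50,-95,0],[0,0,0]]]}}

```text
clock: 42.32
tool_pos: [0.5229, -0.1952, 0.1298]
orientation: [-180.0, -0.0, -95.1]
force: [0.3, -0.2, 0.1]
opening: 0.0768
gripper_force: 0.0
```

Emit:
{"method": "step_arm", "body": {"rows": [[0.12,[-10,-19,-10],[0,0,0]],[0.12,[-20,-38,-20],[0,0,0]],[0.12,[-30,-57,-35],[0,0,0]],[0.12,[-40,-76,-50],[0,0,0]],[0.12,[-50,-95,-60],[0,0,0]]]}}

```text
clock: 42.73
tool_pos: [0.4725, -0.2902, 0.0685]
orientation: [180.0, 0.0, -95.1]
force: [0.1, 0.8, -0.4]
opening: 0.077
gripper_force: 0.0
```

Emit:
{"method": "step_arm", "body": {"rows": [[0.12,[0,0,0],[0,0,0]],[0.12,[0,0,0],[0,0,0]],[0.12,[0,0,0],[0,0,0]],[0.12,[0,0,0],[0,0,0]],[0.12,[0,0,0],[0,0,0]]]}}

```text
clock: 43.15
tool_pos: [0.474, -0.2892, 0.07]
orientation: [-179.9, -0.0, -95.1]
force: [0.8, -0.1, 0.1]
opening: 0.0767
gripper_force: 0.0
```

```bash
python3 - <<'E'
from h import *
np.set_printoptions(precision=4,suppress=True)
q=np.array([onz("top",((x+.5)/2-.5+155,(y+.5)/2-.5+120),.088) for x,y in[(28,247),(67,238),(77,298),(38,307)]])
e=np.diff(np.r_[q,q[:1]],axis=0);print(q.mean(0),np.linalg.norm(e,axis=1),np.degrees(np.arctan2(e[:,1],e[:,0])))
E
```

```text
[0.4759 0.2989 0.088 ] [0.0391 0.0606 0.0386 0.0606] [ -78.5576 -169.8505  101.3651   10.5561]
```

Emit:
{"method": "step_arm", "body": {"rows": [[0.12,[-2,-1.5,-20],[0,0,0]],[0.12,[-2,-1.5,-38],[0,0,0]],[0.12,[-2,-1.5,-52],[0,0,0]],[0.12,[-2,-1.5,-61],[0,0,0]],[0.12,[-2,-1.5,-65],[0,0,0]]]}}

```text
clock: 43.57
tool_pos: [0.4708, -0.2906, 0.0033]
orientation: [179.9, 0.0, -95.1]
force: [-0.7, -0.4, -0.0]
opening: 0.0775
gripper_force: 0.0
```

Emit:
{"method": "step_arm", "body": {"rows": [[1,[0,0,0],[0,0,0]],[1,[0,0,0],[0,0,0]],[1,[0,0,0],[0,0,0]],[1,[0,0,0],[0,0,0]],[1,[0,0,0],[0,0,0]]]}}

```text
clock: 43.98
tool_pos: [0.4716, -0.2913, 0.0051]
orientation: [-179.9, -0.0, -95.1]
force: [-0.7, 0.2, 3.2]
opening: 0.0503
gripper_force: 30.1
```

Emit:
{"method": "step_arm", "body": {"rows": [[1,[0,0,0],[0,0,0]],[1,[0,0,0],[0,0,0]],[1,[0,0,0],[0,0,0]],[1,[0,0,0],[0,0,0]],[1,[0,0,0],[0,0,0]]]}}

```text
clock: 44.4
tool_pos: [0.4716, -0.2913, 0.005]
orientation: [-179.9, -0.0, -95.1]
force: [-0.9, 1.6, 7.0]
opening: 0.0501
gripper_force: 30.0
```

Emit:
{"method": "step_arm", "body": {"rows": [[1,[0,0,4],[0,0,0]],[1,[0,0,15],[0,0,0]],[1,[0,0,35],[0,0,0]],[1,[0,0,55],[0,0,0]],[1,[0,0,70],[0,0,0]]]}}

```text
clock: 44.82
tool_pos: [0.4708, -0.2912, 0.0755]
orientation: [180.0, -0.0, -95.1]
force: [-0.2, 0.6, -1.8]
opening: 0.0502
gripper_force: 30.0
```

Emit:
{"method": "step_arm", "body": {"rows": [[1,[9,12,0],[0,0,0]],[1,[21,28,0],[0,0,0]],[1,[34,46,0],[0,0,0]],[1,[47,63,0],[0,0,0]],[1,[59,80,0],[0,0,0]]]}}

```text
clock: 45.23
tool_pos: [0.5301, -0.2104, 0.0742]
orientation: [180.0, 0.0, -95.2]
force: [0.7, 0.6, -2.2]
opening: 0.0499
gripper_force: 30.0
```

Emit:
{"method": "step_arm", "body": {"rows": [[1,[12,16,0],[0,0,0]],[1,[24,32,0],[0,0,0]],[1,[36,48,0],[0,0,0]],[1,[48,64,0],[0,0,0]],[1,[60,80,0],[0,0,0]]]}}

```text
clock: 45.65
tool_pos: [0.5899, -0.1304, 0.074]
orientation: [179.9, 0.0, -95.1]
force: [-0.1, -0.7, -2.6]
opening: 0.0499
gripper_force: 30.0
```

Emit:
{"method": "step_arm", "body": {"rows": [[1,[12,16,0],[0,0,0]],[1,[24,32,0],[0,0,0]],[1,[36,48,0],[0,0,0]],[1,[48,64,0],[0,0,0]],[1,[59,80,0],[0,0,0]]]}}

```text
clock: 46.07
tool_pos: [0.65, -0.0498, 0.0742]
orientation: [180.0, -0.0, -95.1]
force: [0.4, 1.1, -1.8]
opening: 0.0501
gripper_force: 30.0
```

Emit:
{"method": "step_arm", "body": {"rows": [[1,[0,0,-8],[0,0,0]],[1,[0,0,-18],[0,0,0]],[1,[0,0,-28],[0,0,0]],[1,[0,0,-35],[0,0,0]],[1,[0,0,-38],[0,0,0]]]}}

```text
clock: 46.48
tool_pos: [0.6475, -0.0518, 0.0342]
orientation: [179.8, -0.0, -95.2]
force: [-0.5, -1.0, -1.8]
opening: 0.0503
gripper_force: 30.0
```

Emit:
{"method": "step_arm", "body": {"rows": [[1,[0,0,0],[0,0,0]],[1,[0,0,0],[0,0,0]],[1,[0,0,0],[0,0,0]],[1,[0,0,0],[0,0,0]],[1,[0,0,0],[0,0,0]]]}}

```text
clock: 46.9
tool_pos: [0.6493, -0.0512, 0.0369]
orientation: [-179.9, 0.0, -95.1]
force: [-0.2, -0.1, -2.5]
opening: 0.05
gripper_force: 30.0
```

Emit:
{"method": "step_arm", "body": {"rows": [[1,[0.5,0.5,-2],[0,0,0]],[1,[0.5,0.5,-4],[0,0,0]],[1,[0.5,0.5,-6],[0,0,0]],[1,[0.5,0.5,-7],[0,0,0]],[1,[0.5,0.5,-7.5],[0,0,0]]]}}

```text
clock: 47.32
tool_pos: [0.6493, -0.0507, 0.029]
orientation: [180.0, -0.0, -95.1]
force: [-4.2, 1.2, 6.6]
opening: 0.0499
gripper_force: 30.0
```

Emit:
{"method": "step_arm", "body": {"rows": [[1,[0,0,0],[0,0,0]],[1,[0,0,0],[0,0,0]],[0,[0,0,0],[0,0,0]],[0,[0,0,0],[0,0,0]],[0,[0,0,0],[0,0,0]]]}}

```text
clock: 47.73
tool_pos: [0.6499, -0.0507, 0.0288]
orientation: [-180.0, 0.0, -95.1]
force: [-0.0, 0.3, -0.0]
opening: 0.0647
gripper_force: 0.0
```

Emit:
{"method": "step_arm", "body": {"rows": [[0,[0,0,0],[0,0,0]],[0,[0,0,0],[0,0,0]],[0,[0,0,0],[0,0,0]],[0,[0,0,5],[0,0,0]],[0,[0,0,20],[0,0,0]]]}}

```text
clock: 48.15
tool_pos: [0.6479, -0.0509, 0.047]
orientation: [179.8, -0.0, -95.2]
force: [-0.1, 0.4, -0.4]
opening: 0.0872
gripper_force: 0.0
```

Emit:
{"method": "step_arm", "body": {"rows": [[0,[0,0,30],[0,0,0]],[0,[0,0,60],[0,0,0]],[0,[0,0,90],[0,0,0]],[0,[-20,-20,100],[0,0,0]],[0,[-45,-45,100],[0,0,0]]]}}

```text
clock: 48.57
tool_pos: [0.6074, -0.0949, 0.1527]
orientation: [-179.6, 0.0, -95.0]
force: [0.0, -0.8, -0.4]
opening: 0.0876
gripper_force: 0.0
```

Emit:
{"method": "step_arm", "body": {"rows": [[0,[-15,-25,0],[0,0,0]],[0,[-30,-50,0],[0,0,0]],[0,[-45,-75,0],[0,0,0]],[0,[-60,-105,0],[0,0,0]],[0,[-75,-135,0],[0,0,0]]]}}

```text
clock: 48.98
tool_pos: [0.5288, -0.2316, 0.1495]
orientation: [-179.9, -0.0, -95.1]
force: [0.4, -0.7, 0.1]
opening: 0.0878
gripper_force: 0.0
```

```bash
python3 - <<'E'
from h import *
for n in("top","side"):
    t=ctrl.snapshot(n)[:,:,::-1];cv2.imwrite(f"pics/{n}8.png",t)
t=cv2.imread("pics/top8.png")
cv2.imwrite("pics/c8.png",cv2.resize(t[125:315,130:396],None,fx=3,fy=3,interpolation=cv2.INTER_CUBIC))
E
```

```text
(no output)
```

View pics/c8.png

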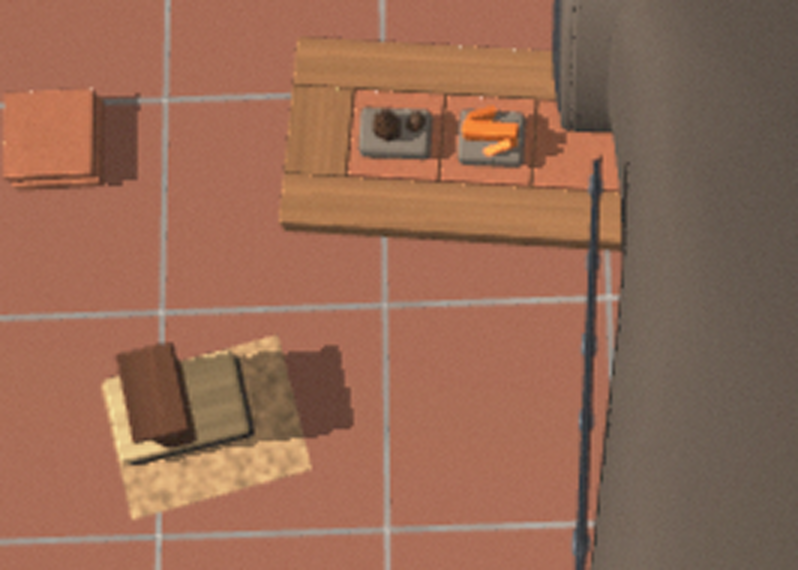

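The crop shows quartz at (395,132) and wulfenite at (491,137), each in the middle of its tile. The float sits towards the mat's upper left: its lip spans roughly (117,354) to (188,434), and the mat corners are (102,382), (277,336), (312,470) and (133,519).

```bash
python3 - <<'E'
from h import *
np.set_printoptions(precision=4,suppress=True)
def quad(n,pts,z):
    q=np.array([onz("top",((x+.5)/3-.5+130,(y+.5)/3-.5+125),z) for x,y in pts])
    e=np.diff(np.r_[q,q[:1]],axis=0);print(n,q.mean(0),np.linalg.norm(e,axis=1),np.degrees(np.arctan2(e[:,1],e[:,0])))
quad("lip",[(117,354),(173,342),(188,430),(132,442)],.088)
quad("mat",[(102,382),(277,336),(312,470),(133,519)],.001)
quad("quartz",[(361,107),(432,108),(431,158),(360,154)],.042)
quad("wulf",[(460,108),(524,112),(523,166),(459,161)],.042)
quad("board",[(232,354),(252,434),(130,463)],.030)
print(proj("side",(.4765,.2985,.088)))
E
```

```text
lip [0.4773 0.2999 0.088 ] [0.0373 0.0594 0.0369 0.0593] [ -79.4866 -169.6276  100.4477   10.7605]
mat [0.466  0.2858 0.001 ] [0.128  0.0997 0.129  0.1007] [ -76.7856 -165.5104  103.6587   13.8757]
quartz [0.6644 0.1445 0.042 ] [0.0501 0.0366 0.0499 0.0345] [-92.8886 178.0504  84.6476  -1.535 ]
wulf [0.6583 0.0776 0.042 ] [0.0451 0.0394 0.0449 0.0388] [-95.7825 177.5047  83.361   -2.0784]
board [0.4684 0.2796 0.03  ] [0.058  0.0854 0.1011] [-165.7712  101.7363  -43.2976]
[275.147  315.2957]
```

```bash
python3 - <<'E'
from h import *
for k in(0,5,6,7,8):
    i=cv2.imread(f"pics/side{k}.png").astype(int)[270:380,230:340]
    m=((i.sum(2)<200)&(i[:,:,2]-i[:,:,0]>20)&(i[:,:,2]>45)).astype(np.uint8)
    n,l,s,c=cv2.connectedComponentsWithStats(m);
    if n>1:
        j=1+s[1:,4].argmax();print(k,s[j],c[j]+[230,270])
E
```

```text
0 [ 43  31  51  35 703] [300.63157895 317.55476529]
5 [ 31  32  51  38 455] [289.2043956  319.22417582]
6 [ 31  32  51  38 417] [289.0263789  319.22781775]
7 [ 28  32  54  38 599] [286.68280467 319.1869783 ]
8 [ 28  32  54  38 603] [286.52072968 319.54560531]
```

Emit:
{"method": "step_arm", "body": {"rows": [[0,[-2,25,0],[0,0,-0.065]],[0,[-5,52,0],[0,0,-0.13]],[0,[-8,79,0],[0,0,-0.195]],[0,[-10,106,0],[0,0,-0.26]],[0,[-13,133,0],[0,0,-0.325]]]}}

```text
clock: 49.5
tool_pos: [0.5165, -0.0964, 0.1493]
orientation: [-180.0, 0.0, -114.0]
force: [-0.1, 0.6, -0.3]
opening: 0.0881
gripper_force: 0.0
```

Emit:
{"method": "step_arm", "body": {"rows": [[0,[-2,25,0],[0,0,-0.065]],[0,[-5,52,0],[0,0,-0.13]],[0,[-8,79,0],[0,0,-0.195]],[0,[-10,106,0],[0,0,-0.26]],[0,[-13,133,0],[0,0,-0.325]]]}}

```text
clock: 49.92
tool_pos: [0.5035, 0.0369, 0.1494]
orientation: [-180.0, 0.0, -132.5]
force: [0.4, 0.2, 0.3]
opening: 0.0875
gripper_force: 0.0
```

Emit:
{"method": "step_arm", "body": {"rows": [[0,[-2,25,0],[0,0,-0.065]],[0,[-5,52,0],[0,0,-0.13]],[0,[-8,79,0],[0,0,-0.195]],[0,[-10,106,0],[0,0,-0.26]],[0,[-13,133,0],[0,0,-0.325]]]}}

```text
clock: 50.33
tool_pos: [0.4903, 0.17, 0.1494]
orientation: [180.0, 0.1, -151.2]
force: [0.3, -0.7, -0.0]
opening: 0.0877
gripper_force: 0.0
```

Emit:
{"method": "step_arm", "body": {"rows": [[0,[-2,27,0],[0,0,-0.065]],[0,[-5,54,0],[0,0,-0.13]],[0,[-8,81,0],[0,0,-0.195]],[0,[-10,108,0],[0,0,-0.26]],[0,[-13,132,0],[0,0,-0.322]]]}}

```text
clock: 50.75
tool_pos: [0.4773, 0.3024, 0.1493]
orientation: [180.0, 0.0, -169.6]
force: [0.6, 0.3, 0.5]
opening: 0.0881
gripper_force: 0.0
```

Emit:
{"method": "step_arm", "body": {"rows": [[0,[0,0,-5],[0,0,0]],[0,[0,0,-12],[0,0,0]],[0,[0,0,-20],[0,0,0]],[0,[0,0,-30],[0,0,0]],[0,[0,0,-30],[0,0,0]]]}}

```text
clock: 51.17
tool_pos: [0.4765, 0.2986, 0.1164]
orientation: [-179.9, -0.2, -169.5]
force: [-0.5, -0.4, -0.5]
opening: 0.0881
gripper_force: 0.0
```

Emit:
{"method": "step_arm", "body": {"rows": [[0,[0,0,-20],[0,0,0]],[0,[0,0,-42],[0,0,0]],[0,[0,0,-62],[0,0,0]],[0,[0,0,-75],[0,0,0]],[0,[0,0,-80],[0,0,0]]]}}

```text
clock: 51.58
tool_pos: [0.4767, 0.2985, 0.0366]
orientation: [-179.9, -0.2, -169.5]
force: [-0.2, 0.2, -0.3]
opening: 0.0874
gripper_force: 0.0
```

Emit:
{"method": "step_arm", "body": {"rows": [[0,[0,0,0],[0,0,0]],[0,[0,0,-3],[0,0,0]],[0,[0,0,-5],[0,0,0]],[0,[0,0,-5],[0,0,0]],[0,[0,0,-5],[0,0,0]]]}}

```text
clock: 52.0
tool_pos: [0.4778, 0.3005, 0.0344]
orientation: [180.0, 0.0, -169.4]
force: [-0.3, 0.1, 0.4]
opening: 0.0873
gripper_force: 0.0
```

Emit:
{"method": "step_arm", "body": {"rows": [[1,[0,0,0],[0,0,0]],[1,[0,0,0],[0,0,0]],[1,[0,0,0],[0,0,0]],[1,[0,0,0],[0,0,0]],[1,[0,0,0],[0,0,0]]]}}

```text
clock: 52.42
tool_pos: [0.4775, 0.3004, 0.0339]
orientation: [180.0, 0.0, -169.4]
force: [-1.0, 0.2, -0.0]
opening: 0.0601
gripper_force: 0.0
```

Emit:
{"method": "step_arm", "body": {"rows": [[1,[0,0,0],[0,0,0]],[1,[0,0,0],[0,0,0]],[1,[0,0,0],[0,0,0]],[1,[0,0,0],[0,0,0]],[1,[0,0,0],[0,0,0]]]}}

```text
clock: 52.83
tool_pos: [0.4777, 0.3006, 0.0339]
orientation: [180.0, 0.0, -169.4]
force: [-0.1, 0.7, 1.4]
opening: 0.0302
gripper_force: 29.9
```

Emit:
{"method": "step_arm", "body": {"rows": [[1,[0,0,0],[0,0,0]],[1,[0,0,0],[0,0,0]],[1,[0,0,0],[0,0,0]],[1,[0,0,0],[0,0,0]],[1,[0,0,0],[0,0,0]]]}}

```text
clock: 53.25
tool_pos: [0.4777, 0.3005, 0.0339]
orientation: [180.0, 0.0, -169.4]
force: [-0.5, 1.4, 0.2]
opening: 0.0302
gripper_force: 29.9
```

Emit:
{"method": "step_arm", "body": {"rows": [[1,[0,0,3],[0,0,0]],[1,[0,0,8],[0,0,0]],[1,[0,0,12],[0,0,0]],[1,[-5,-6,12],[0,0,0.03]],[1,[-11,-14,12],[0,0,0.06]]]}}

```text
clock: 53.67
tool_pos: [0.4668, 0.2867, 0.0463]
orientation: [180.0, 0.0, -165.9]
force: [-0.6, 0.1, -2.2]
opening: 0.0304
gripper_force: 29.9
```

Emit:
{"method": "step_arm", "body": {"rows": [[1,[0,0,0],[0,0,0]],[1,[0,0,-3],[0,0,0]],[1,[0,0,-6],[0,0,0]],[1,[0,0,-9],[0,0,0]],[1,[0,0,-11],[0,0,0]]]}}

```text
clock: 54.08
tool_pos: [0.4666, 0.2865, 0.0342]
orientation: [-180.0, -0.0, -166.0]
force: [-0.1, 0.4, -2.4]
opening: 0.0299
gripper_force: 29.9
```

Emit:
{"method": "step_arm", "body": {"rows": [[1,[0,0,-0.5],[0,0,0]],[1,[0,0,-1],[0,0,0]],[1,[0,0,-1],[0,0,0]],[1,[0,0,-1],[0,0,0]],[1,[0,0,-1],[0,0,0]]]}}

```text
clock: 54.5
tool_pos: [0.4666, 0.2864, 0.0339]
orientation: [180.0, 0.0, -166.0]
force: [-1.5, 1.0, -0.7]
opening: 0.0301
gripper_force: 29.9
```

Emit:
{"method": "step_arm", "body": {"rows": [[0.2,[0,0,0],[0,0,0]],[0.2,[0,0,0],[0,0,0]],[0.2,[0,0,0],[0,0,0]],[0.2,[0,0,0],[0,0,0]],[0.2,[0,0,0],[0,0,0]]]}}

```text
clock: 54.92
tool_pos: [0.4666, 0.2864, 0.0339]
orientation: [180.0, 0.0, -166.0]
force: [-0.2, 0.1, -0.0]
opening: 0.0582
gripper_force: 0.0
```

Emit:
{"method": "step_arm", "body": {"rows": [[0.2,[0,0,0],[0,0,0]],[0.2,[0,0,0],[0,0,0]],[0.2,[0,0,0],[0,0,0]],[0.2,[0,0,0],[0,0,0]],[0.2,[0,0,0],[0,0,0]]]}}

```text
clock: 55.33
tool_pos: [0.4665, 0.2863, 0.0338]
orientation: [-180.0, -0.0, -166.0]
force: [-0.6, -0.6, -0.3]
opening: 0.0694
gripper_force: 0.0
```

Emit:
{"method": "step_arm", "body": {"rows": [[0.2,[0,0,5],[0,0,0]],[0.2,[0,0,15],[0,0,0]],[0.2,[0,0,30],[0,0,0]],[0.2,[0,0,60],[0,0,0]],[0.2,[0,0,90],[0,0,0]]]}}

```text
clock: 55.75
tool_pos: [0.4661, 0.2857, 0.125]
orientation: [-179.9, -0.1, -166.0]
force: [1.3, 1.1, 0.3]
opening: 0.0701
gripper_force: 0.0
```

Emit:
{"method": "step_arm", "body": {"rows": [[0.2,[0,-10,20],[0,0,0]],[0.2,[0,-40,30],[0,0,0]],[0.2,[0,-75,30],[0,0,0]],[0.2,[0,-110,30],[0,0,0]],[0.2,[0,-145,30],[0,0,0]]]}}

```text
clock: 56.17
tool_pos: [0.4664, 0.1402, 0.1552]
orientation: [180.0, 0.1, -166.0]
force: [0.5, -0.2, 0.1]
opening: 0.0703
gripper_force: 0.0
```

Emit:
{"method": "step_arm", "body": {"rows": [[0.2,[0,-35,0],[0,0,0]],[0.2,[0,-70,0],[0,0,0]],[0.2,[0,-105,0],[0,0,0]],[0.2,[0,-140,0],[0,0,0]],[0.2,[0,-175,0],[0,0,0]]]}}

```text
clock: 56.58
tool_pos: [0.4663, -0.0353, 0.1551]
orientation: [180.0, 0.1, -166.0]
force: [0.6, 0.1, -0.5]
opening: 0.07
gripper_force: 0.0
```

Emit:
{"method": "step_arm", "body": {"rows": [[0.2,[-5,-35,0],[0,0,0]],[0.2,[-10,-70,0],[0,0,0]],[0.2,[-20,-105,0],[0,0,0]],[0.2,[-30,-140,0],[0,0,0]],[0.2,[-40,-170,0],[0,0,0]]]}}

```text
clock: 57.0
tool_pos: [0.4259, -0.2056, 0.1549]
orientation: [-180.0, 0.1, -166.0]
force: [0.6, -0.5, -0.5]
opening: 0.0701
gripper_force: 0.0
```

```bash
python3 - <<'E'
from h import *
for n in("top","side"):
    t=ctrl.snapshot(n)[:,:,::-1];cv2.imwrite(f"pics/{n}9.png",t)
t=cv2.imread("pics/top9.png")
cv2.imwrite("pics/c9.png",cv2.resize(t[125:315,130:396],None,fx=3,fy=3,interpolation=cv2.INTER_CUBIC))
E
```

```text
(no output)
```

View pics/c9.png

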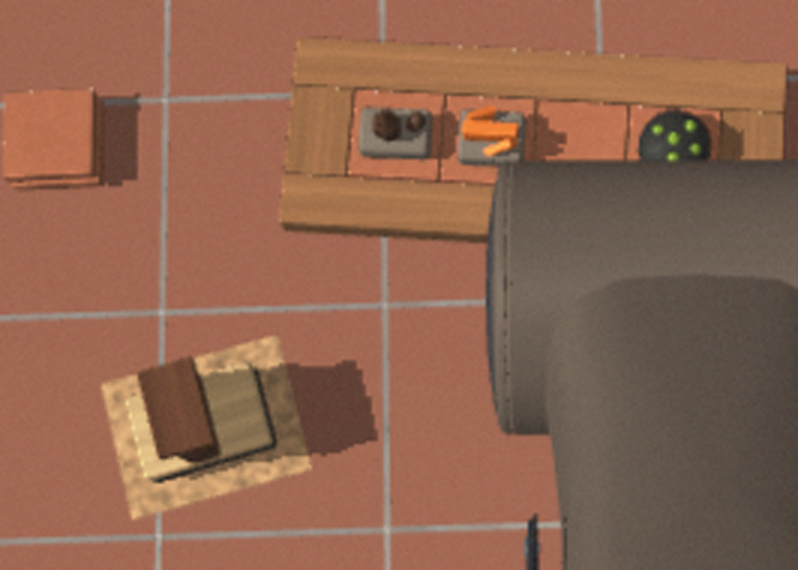

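The float is centred on the mat with even margins. Quartz (395,132), wulfenite (491,137) and the bomb (674,141) stand in the middle of their own tiles, and the hand is clear, so I'm handing in.

```bash
python3 -c "
from plant import ctrl
print(ctrl.close_job())"
```

```text
the job is handed in; nothing more can be done
None
```

I handed the job in with everything in place: all four tiles pressed home, the row rubbed left to right in one pass at about half squeeze, the float back in the middle of its mat (re-centred once after it was found about 17 mm off), and the quartz, wulfenite and bomb each in the middle of a tile of its own; galena was not in this run.

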